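Load the pot-filling carrier: grate, tube pots, hold-down bar, latch

TASK

Get the green carrier ready for the pot filler: lay the orange drip grate flat in the bottom of its empty lane, then stand every one of the tipped-over black pots upright on the grate, open end up (there may be two, three or four of them). When all the pots stand, lay the hold-down bar across the two end posts with its ends fully down in their pockets, and last swing the yellow latch fully over the end of the bar; leave the other things on the bench where they are.

Things in the scene. Friction and masses are not known exactly. Their poses are not given: they have to be found in the camera images.
- lane (a point): Green carrier fixed to the bench: a lane between two low green rails, an aluminium post at each end. This point: centre of the lane's floor, 6 mm above the bench; y along the lane, x across it (away from the robot), z up. Inside 62 mm wide, 352 mm long; rails 6 mm thick, 24 mm high from the floor. Posts 40 mm (x) by 26 mm (y), centred at y = +-189 mm; their tops reach 125 mm above the lane floor.
- grate_fin (a point): Orange drip grate, loose, 180-290 g: a flat rectangle 54 (x) x 336 (y) x 8 mm with an upright fin in its middle, its handle: 44 mm wide (x), 10 mm thick (y; pinch it this way), top 72 mm above the underside. This point: centre of the fin, 48 mm above the underside; z up; either end may go first. Once it lies in the lane there is room for two pots each side of the fin, with finger room between.
- grate: Point at the centre of the grate's underside, axes as for grate_fin.
- bar_grip (a point): Hold-down bar, loose, 200-330 g: aluminium, 16 mm wide (x), 378 mm long (y), 14 mm high, yellow ends, with a black handle block in the middle, 22 mm (x) by 26 mm (y), from 14 to 58 mm above the bar's underside. This point: centre of the handle block, 36 mm above the underside; z up; either end may go first.
- bar: Point at the centre of the bar's underside, axes as for bar_grip.
- latch_knob (a point): Red upright knob of the yellow latch, 18 mm diameter, from 6 to 36 mm above the arm's underside. This point: on its axis, 24 mm above that underside, 70 mm from the pivot. The latch arm is a flat strip 18 mm wide, 6 mm thick, that turns level above the left post, its underside 136 mm above the bench (4 mm over a seated bar).
- latch_pivot (a point): Point on the upright pivot axis of the latch, at knob height; fixed to the carrier at x = -50 mm, y = +189 mm of the lane.
- latch (a joint): Latch angle, rad: 0 = arm points along the lane's +y, away from the lane (open); it grows clockwise seen from above and stops at 1.62; at 1.57 the arm lies across the bar's end, pointing to the lane's +x (closed). Light friction (0.06 N m) keeps it where it is left.
- sprayer: Bystander: closed bottle with green label and red cap, 64 mm diameter, 170 mm tall; origin at its foot.
- clay_pot: Bystander: small terracotta pot, 84 mm wide, 80 mm tall; origin at its foot.
- trowel: Bystander: hand trowel lying along its y, 265 mm long, 26 mm high; origin on the bench.
- labels: Bystander: flat bundle of yellow plant labels 22 x 110 (y) x 12 mm, between the carrier and the pots; origin underneath.
- twine: Bystander: twine spool, 68 mm diameter, 55 mm tall; origin at its foot.
- cup: Bystander: green plastic cup, 72 mm diameter, 70 mm tall; origin at its foot.
- pot1_mid (a point): Square deep pot, hollow, black plastic with a blue band around its open end, 44 x 44 mm, 100 mm long, 80 to 140 g, heavier at its closed bottom; lies on its side at the start. This point is its centre; x is its long axis, pointing to the open end (x points up when it stands properly). May be absent.
- pot2_mid (a point): Square deep pot, hollow, black plastic with a blue band around its open end, 44 x 44 mm, 100 mm long, 80 to 140 g, heavier at its closed bottom; lies on its side at the start. This point is its centre; x is its long axis, pointing to the open end (x points up when it stands properly). May be absent.
- pot3_mid (a point): Square deep pot, hollow, black plastic with a blue band around its open end, 44 x 44 mm, 100 mm long, 80 to 140 g, heavier at its closed bottom; lies on its side at the start. This point is its centre; x is its long axis, pointing to the open end (x points up when it stands properly). May be absent.
- pot4_mid (a point): Square deep pot, hollow, black plastic with a blue band around its open end, 44 x 44 mm, 100 mm long, 80 to 140 g, heavier at its closed bottom; lies on its side at the start. This point is its centre; x is its long axis, pointing to the open end (x points up when it stands properly). May be absent.
- pot1: The same pot as a body; this origin lies 22 mm from the pot centre, on the middle of the side it lies on at the start.
- pot2: The same pot as a body; this origin lies 22 mm from the pot centre, on the middle of the side it lies on at the start.
- pot3: The same pot as a body; this origin lies 22 mm from the pot centre, on the middle of the side it lies on at the start.
- pot4: The same pot as a body; this origin lies 22 mm from the pot centre, on the middle of the side it lies on at the start.
- pocket_left (a point): Pocket for the bar's end on top of the left post (y = +189 mm of the lane). This point: the pocket's floor, 112 mm above the lane floor, at the post's centre; axes as the lane's. 28 mm wide (x), open upwards and towards the lane, with a 13 mm high steel cheek on each side and an end stop whose face is 8 mm beyond this point.
- pocket_right (a point): Pocket for the bar's end on top of the right post (y = -189 mm of the lane). This point: the pocket's floor, 112 mm above the lane floor, at the post's centre; axes as the lane's. 28 mm wide (x), open upwards and towards the lane, with a 13 mm high steel cheek on each side and an end stop whose face is 8 mm beyond this point.
Things that resemble listed ones, but are neither listed nor needed, are in the scene too. Leave any red look-alike of the pot1 alone.

How it is judged:
By the outcome, as a careful person would: the job done as asked, in the order asked, and still so for the second after the job is handed in, with the robot touching nothing.
Of pot1, pot2, pot3, pot4 only 2 to 4 are there at a start; the rules pass over those that are not, and their reading is None.
At some moment in a run one of grate, bar may be knocked a few centimetres aside while the robot is not near it.
It also fails if it takes over 210 s, if anything falls off the work surface, if the arm or the gripper's body presses on something with over 40 N, if the wrist force passes 120 N, or if a joint passes its speed limit or range.

ROBOT

A 6-joint arm with a two-finger parallel gripper is mounted at the origin on the work surface. World frame = base frame: x ahead of the robot, y to its left, z up, the work surface at z = 0. Lengths are in mm, angles in rad, forces in N, time in s.
With the tool pointing down it reaches from about 350 to 925 mm from the base axis. Payload 6.4 kg.
Tool frame: the origin (TCP) lies at the very end of the fingers, on their centre line; the grasp point (between the pads) lies 19 mm behind it; z points along the fingers, y is the line along which they close (so a half turn about z gives the same grasp; the last joint's range is limited). The gripper opens to 94 mm and grips with 3 to 60 N. Pads are 16 mm wide; open, the fingers measure 119 mm over their backs; the gripper's body (75 mm by 177 mm) begins 78 mm behind the grasp point.
Start: joints at [0.982, 0.245, 1.558, -0, 1.339, -0.174], TCP at [261.953, 594.89, 205.455] pointing down, gripper open.
Joint ranges: [-3.13, 3.13], [-1.02, 2.26], [0.13, 2.54], [-0.95, 4.09], [0.21, 2.88], [-2.74, 2.74]. Speed limits (rad/s): [2.57, 2.57, 3.14, 3.14, 3.14, 3.14].

INTERFACE

Orientations are given as a rotation vector (axis times angle).
In Python, from bench import env gives the robot as it stands.
- The arm moves only by the shell command python3 -m jog 'ROWS' [FORCE]. ROWS is JSON, a list that holds one entry, the list of rows, each a list of 7 numbers: the turn, a rotation vector about the tool's x, y, z in rad, then the shift along the tool's x, y, z in cm, then the gripper command: -1 is shut, 1 is fully open, values between are in proportion. A call has 1 to 12 rows; each row shifts and turns the commanded pose from where the row before left it, along the tool's axes as they then stand; what a row does not reach is not made up. A row lasts 1/10 s, in which the tool goes at most 50 mm and 8.59 degrees, less where a joint would pass 70% of its speed; a pose out of reach is approached as far as the arm can. A call is refused whole if a number of a shift passes 5 or a number of a turn 0.15, either way. A call with a gripper value outside its range is refused whole. The fingers move at their own pace and stop on an object; FORCE is the grip in N (left out, the last holds). Time passes only in rows, so rows that do not move let the fingers close. It gives the time, the measured TCP pose, the force, the opening and the grip force at its end, in the units of the state.
- env.read_state(): the state, without advancing time (a new reading comes with each control period).
- env.read_camera(name): name is "scene" or "side" or "wrist"; returns (picture, depth): 384x512x3 uint8, red, green, blue; 384x512 float32, mm along the optical axis (not along the pixel's ray), 0 where there is no reading.
- env.camera_info(name): a dict with "fx", "fy", "cx", "cy" (pixels), "distortion" ([k1, k2, p1, p2, k3] as OpenCV has them; the pictures are not rectified), "R" (3x3) and "t" (3): a world point X has camera coordinates R X + t. Camera axes: x right, y down, z forward; pixel columns grow to the right and rows downward; lengths in mm; the calibration is good to about 2 mm. A picture is of the moment at which its call begins: read the wrist's pose just before it. camera_info takes no time and is no camera call; for the wrist camera it gives the pose at the moment of the call.
- env.finish_job(): hands the job in; it is judged then, once.
The state is a dict: "t": time; "joints": joint angles; "dq": joint speeds; "joint_efforts": joint torques, N m; "eef_pos": TCP position; "ee_rot": TCP orientation; "force": force on the tool from outside, world axes, zero at the start; "ft_torque": the same for the moment, N m; "finger_gap": finger opening in mm; "grasp_force": force on a finger pad.
Only numpy, scipy, OpenCV 4.12 (cv2) and the standard library are available. Lean on these libraries where they do the work, as an engineer would, in place of code of your own. Each camera call takes 0.05 s, during which the arm holds its last target. There are 200 camera calls.

## Working session

There is one attempt and no reset: what is moved stays moved. The work goes in short steps, Python scripts to look and compute and a shell command to move; the robot and the scene stay as the last step left them, time stands still between calls to the robot, and variables do not carry over. Pictures are saved under pics/ and viewed, at most 14 in all, crops included, and the job is handed in when it is done.

```bash
ls; mkdir -p pics
cat > h.py <<'E'
import numpy as np, cv2
from bench import env
from scipy.spatial.transform import Rotation as Ro
def shot(n):
    i=env.camera_info(n); im,d=env.read_camera(n); return im,d,i
def save(im,f): cv2.imwrite('pics/'+f,cv2.cvtColor(im,cv2.COLOR_RGB2BGR))
def K(i): return np.array([[i['fx'],0,i['cx']],[0,i['fy'],i['cy']],[0,0,1.]]),np.array(i['distortion'],float)
def ray(i,uv):
    k,D=K(i); p=cv2.undistortPoints(np.array(uv,float).reshape(-1,1,2),k,D).reshape(-1,2)
    R=np.array(i['R']);t=np.array(i['t']).ravel()
    return -R.T@t,(np.c_[p,np.ones(len(p))])@R
def onz(i,uv,z):
    c,r=ray(i,uv); return c+r*((z-c[2])/r[:,2])[:,None]
def cloud(i,d):
    h,w=d.shape; u,v=np.meshgrid(np.arange(w),np.arange(h)); c,r=ray(i,np.stack([u,v],-1).reshape(-1,2))
    return (c+r*d.reshape(-1,1)).reshape(h,w,3)
E
python3 - <<'E'
from h import *
for n in ['scene','side','wrist']:
    im,d,i=shot(n); save(im,n+'0.png'); np.savez('/tmp/'+n+'0.npz',im=im,d=d)
    R=np.array(i['R']);print(n,(-R.T@np.array(i['t']).ravel()).round(),R[2].round(2),i['fx'])
s=env.read_state();print(s['t'],s['eef_pos'],s['ee_rot'],s['finger_gap'],Ro.from_rotvec(s['ee_rot']).as_matrix().round(3))
E
```

```text
pics
scene [1551.  259.  872.] [-0.78 -0.2  -0.59] 443.56802009355926
side [ 395. -736.  880.] [ 0.12  0.69 -0.72] 398.05146184047146
wrist [199. 622. 384.] [ 0.22 -0.1  -0.97] 298.29563810871247
0.15 [261.69392042 594.48799391 204.62113829] [-6.46791163e-01 -3.07374451e+00  2.13412955e-03] 94.10449394849994 [[-0.915  0.403 -0.001]
 [ 0.403  0.915 -0.001]
 [ 0.    -0.001 -1.   ]]
```

View pics/scene0.png

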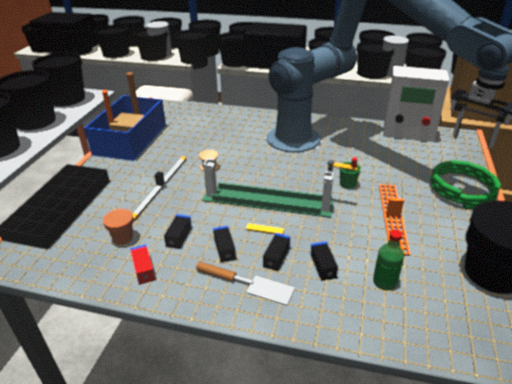

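View pics/side0.png

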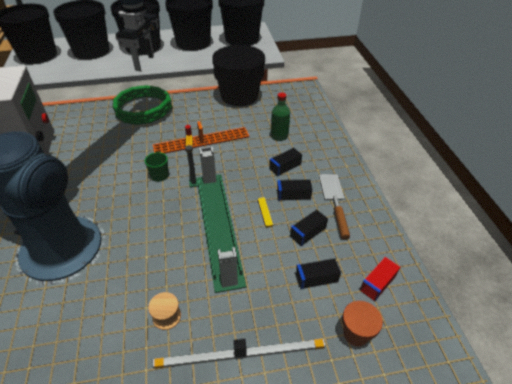

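The scene view shows four tipped black pots with blue bands, at (178,231), (224,243), (277,251) and (323,260). The red look-alike at (142,263) stays put. The grate is at (395,215), the bar at (160,185), the carrier at (268,200) and the latch knob at (355,163). The side view shows the same things.

```bash
cat > m.py <<'E'
from h import *
def merged(names=('scene','side')):
    P=[];C=[]
    for n in names:
        im,d,i=shot(n); p=cloud(i,d); hsv=cv2.cvtColor(im,cv2.COLOR_RGB2HSV)
        m=(d>0); P.append(p[m]);C.append(hsv[m].astype(int))
    P=np.vstack(P);C=np.vstack(C)
    w=(P[:,0]>150)&(P[:,0]<1000)&(abs(P[:,1])<750)&(P[:,2]>-20)&(P[:,2]<260)
    return P[w],C[w]
def clusters(p,cell=8,mn=25):
    ij=((p[:,:2]-[0,-800])//cell).astype(int); g=np.zeros((160,220),np.uint8); g[ij[:,0],ij[:,1]]=1
    g2=cv2.morphologyEx(g,cv2.MORPH_CLOSE,np.ones((3,3)))
    n,l=cv2.connectedComponents(g2); k=l[ij[:,0],ij[:,1]]
    return [p[k==a] for a in range(1,n) if (k==a).sum()>=mn]
def rect(p):
    (c,s,a)=cv2.minAreaRect(p[:,:2].astype(np.float32)); 
    if s[0]<s[1]: s=s[::-1]; a+=90
    return np.round(c,1),np.round(s,1),round(a%180,1)
def report(P,C,names=None):
    H,S,V=C.T
    M={'orange':(H>=3)&(H<=16)&(S>150)&(V>110)&(P[:,2]>3),'green':(H>60)&(H<90)&(S>90)&(P[:,2]>3),
       'blue':(H>105)&(H<130)&(S>130)&(P[:,2]>5),'dark':(V<60)&(P[:,2]>12),'yellow':(H>17)&(H<32)&(S>150)&(P[:,2]>5),
       'red':((H<3)|(H>174))&(S>150)&(P[:,2]>5),'light':(S<40)&(V>150)&(P[:,2]>6)}
    for k in names or M:
        for q in clusters(P[M[k]]):
            print(k,len(q),*rect(q),'z',np.percentile(q[:,2],[5,50,95]).round(0))
if __name__=='__main__':
    P,C=merged(); report(P,C)
E
python3 m.py
```

```text
orange 1305 [424.1 392.7] [339.1  61. ] 7.1 z [ 4.  9. 66.]
orange 76 [418.2 736. ] [201.   15.8] 0.5 z [3. 5. 9.]
orange 1438 [ 703.7 -378.4] [85.3 80.3] 49.4 z [78. 81. 83.]
orange 34 [699.8 383.3] [45.  20.4] 83.6 z [120. 167. 172.]
orange 89 [823.8 733.4] [236.6  22.2] 177.3 z [3. 6. 8.]
orange 386 [780.7 -63.4] [107.5  23.3] 82.1 z [19. 26. 30.]
green 2278 [242.7 614.8] [220.7 185.2] 90.0 z [17. 44. 62.]
green 694 [274.4 239.6] [74.2 71.3] 156.2 z [14. 48. 71.]
green 3994 [426.5  -6.2] [419.4 104.8] 92.5 z [ 5.  8. 32.]
green 122 [662.3 612.6] [144.7  54.7] 60.3 z [ 20.  88. 161.]
green 1383 [705.  366.8] [70.4 50.7] 31.2 z [ 19.  81. 127.]
blue 1903 [ 231.  -638.1] [188.6 158.9] 91.0 z [ 13.  72. 118.]
blue 133 [ 614.6 -221.4] [43. 17.] 85.6 z [16. 45. 48.]
blue 99 [632.8  83.8] [47.5 13.7] 77.0 z [14. 45. 49.]
blue 147 [663.9 610.4] [125.3  43.6] 56.4 z [ 24.  87. 157.]
blue 114 [641.4 -92.8] [45.6 21. ] 108.8 z [26. 45. 48.]
blue 104 [645.1 191.7] [45.3 21.7] 113.5 z [18. 45. 48.]
blue 66 [ 768.9 -288.7] [42.8  8.7] 124.3 z [42. 45. 48.]
dark 1040 [240.5 611.2] [213.7 180.9] 
[... 806 characters left out ...]
2.2 225.5] [75.5 21.2] 86.6 z [139. 143. 146.]
yellow 396 [575.4  21.3] [115.   27.2] 91.2 z [ 8. 13. 16.]
yellow 84 [ 612.5 -387.6] [21.7 17.6] 0.8 z [ 9. 14. 18.]
yellow 33 [677.  616.6] [86.1 29.9] 63.6 z [ 19.  67. 151.]
red 50 [385.6 251. ] [19.5 14.5] 55.1 z [154. 169. 174.]
red 48 [662.2 608.6] [125.   40.9] 55.4 z [ 28.  73. 151.]
red 129 [701.3 373.6] [29.5 28. ] 172.2 z [162. 170. 173.]
red 1132 [ 807.4 -260.8] [105.8  43.1] 35.7 z [ 9. 45. 47.]
light 1224 [ 424.7 -373.7] [354.6  64. ] 0.1 z [12. 15. 18.]
light 148 [ 439.2 -197.9] [46.  38.8] 2.1 z [118. 130. 134.]
light 105 [430.  184.8] [42.9 28.5] 1.2 z [116. 128. 134.]
light 1145 [786.2  70.1] [156.9  83.7] 82.0 z [ 6.  8. 16.]
```

```bash
cat >> h.py <<'E'
def Rt(yaw,tilt=0):
    """tool y at yaw (deg) , tool down, then tilted about tool y by tilt deg"""
    a=np.radians(yaw); y=[np.cos(a),np.sin(a),0]; x=[-np.sin(a),np.cos(a),0]
    return np.c_[x,y,[0,0,-1]]@Ro.from_rotvec([0,np.radians(tilt),0]).as_matrix()
def go(pos,R):
    s=env.read_state(); R0=Ro.from_rotvec(s['ee_rot']).as_matrix()
    dr=Ro.from_matrix(R0.T@R).as_rotvec(); d=np.array(pos)-s['eef_pos']
    print('t',round(s['t'],1),'pos',s['eef_pos'].round(1),'gap',round(s['finger_gap'],1),'turn(tool)',dr.round(3),'| shift cm in old tool',(R0.T@d/10).round(2),'in new tool',(R.T@d/10).round(2))
E
python3 - <<'E'
from h import *; import m
P=[];C=[]
for n in ['scene','side']:
    z=np.load(f'/tmp/{n}0.npz'); p=cloud(env.camera_info(n),z['d']); h=cv2.cvtColor(z['im'],cv2.COLOR_RGB2HSV).astype(int)
    k=(z['d']>0)&(h[...,0]>=3)&(h[...,0]<=16)&(h[...,1]>150)&(h[...,2]>80)&(abs(p[...,0]-424)<190)&(abs(p[...,1]-393)<60)
    q=p[k]; print(n,m.rect(q[q[:,2]>35]),q[q[:,2]>35][:,2].max(),m.rect(q[(q[:,2]>4)&(q[:,2]<14)]))
go([424,393,160],Rt(7.1))
E
```

```text
scene (array([423., 391.]), array([42.7, 16.8]), 94.8) 76.50635593641118 (array([423.8, 392.3]), array([336.9,  55. ]), 6.9)
side (array([421.1, 388.5]), array([38.6,  9.2]), 96.2) 75.5834848534239 (array([422. , 391.1]), array([334.6,  58.5]), 7.2)
t 0.2 pos [261.8 594.6 205. ] gap 93.9 turn(tool) [-1.000e-03  0.000e+00  1.032e+00] | shift cm in old tool [-22.97 -11.91   4.5 ] in new tool [-22.01  13.6    4.5 ]
```

```bash
python3 -m jog '[[[0,0,0.147,0,0,0,1],[0,0,0.147,0,0,0,1],[0,0,0.147,0,0,0,1],[0,0,0.147,0,0,0,1],[0,0,0.147,0,0,0,1],[0,0,0.147,0,0,0,1],[0,0,0.147,0,0,0,1],[0,0,0,-4.4,2.72,0.9,1],[0,0,0,-4.4,2.72,0.9,1],[0,0,0,-4.4,2.72,0.9,1],[0,0,0,-4.4,2.72,0.9,1],[0,0,0,-4.4,2.72,0.9,1]]]'
python3 - <<'E'
from h import *
go([423,392,36],Rt(7))
E
```

```text
t: 1.45
eef_pos: [417.8, 401.9, 162.4]
ee_rot: [2.076, 2.358, 0.001]
force: [0.6, -0.1, -0.9]
finger_gap: 94.0
grasp_force: 0.0
t 1.4 pos [417.8 401.9 162.4] gap 94.0 turn(tool) [ 0.    -0.     0.005] | shift cm in old tool [-1.05  0.38 12.64] in new tool [-1.04  0.39 12.64]
```

```bash
python3 -m jog '[[[0,0,0,0,0,0,1],[0,0,0,0,0,3,1],[0,0,0,0,0,3,1],[0,0,0,0,0,3,1],[0,0,0,0,0,2.5,1],[0,0,0,0,0,0,1],[0,0,0,0,0,0,1]]]'
python3 - <<'E'
from h import *
go([423,392,31],Rt(7))
im,d,i=shot('wrist'); p=cloud(i,d); h=cv2.cvtColor(im,cv2.COLOR_RGB2HSV).astype(int); save(im,'w1.png')
import m
k=(d>0)&(h[...,0]>=3)&(h[...,0]<=16)&(h[...,1]>150)&(h[...,2]>60)
q=p[k]; print(len(q)); f=q[q[:,2]>66]; print(m.rect(f),f[:,2].max())
E
```

```text
t: 2.15
eef_pos: [416.7, 404.1, 48.0]
ee_rot: [-2.075, -2.358, 0.0]
force: [0.5, 0.2, 0.6]
finger_gap: 94.4
grasp_force: 0.0
t 2.1 pos [416.7 404.1  48. ] gap 94.4 turn(tool) [-0.    -0.     0.005] | shift cm in old tool [-1.28  0.47  1.7 ] in new tool [-1.28  0.48  1.7 ]
15720
(array([416.2, 408.8]), array([118.7,  56.2]), 7.4) 151.03291641004526
```

View pics/w1.png

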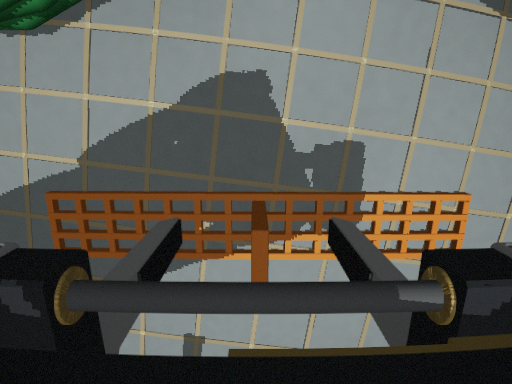

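The wrist view shows the fin at about (260,240), between the fingers and roughly centred. The TCP needs to move about 13 mm along the fin and 5 mm across it.

```bash
python3 -m jog '[[[0,0,0,-1.25,0.47,0,1],[0,0,0,0,0,1.7,1],[0,0,0,0,0,0,1],[0,0,0,0,0,0,-1],[0,0,0,0,0,0,-1],[0,0,0,0,0,0,-1],[0,0,0,0,0,0,-1],[0,0,0,0,0,0,-1],[0,0,0,0,0,0,-1],[0,0,0,0,0,0,-1],[0,0,0,0,0,0,-1],[0,0,0,0,0,0,-1]]]' 40
python3 -m jog '[[[0,0,0,0,0,-2,-1],[0,0,0,0,0,-4,-1],[0,0,0,0,0,-4,-1],[0,0,0,0,0,-4,-1],[0,0,0,0,0,-4,-1],[0,0,0,0,0,0,-1],[0,0,0,0,0,0,-1]]]'
python3 - <<'E'
from h import *
go([434.5,-6.5,235],Rt(91.5))
E
```

```text
t: 3.4
eef_pos: [423.2, 391.7, 30.6]
ee_rot: [-2.076, -2.358, 0.0]
force: [-0.4, 0.4, 0.1]
finger_gap: 25.9
grasp_force: 0.0
t: 4.1
eef_pos: [423.6, 391.9, 211.5]
ee_rot: [2.076, 2.357, 0.003]
force: [-0.3, 0.6, 0.0]
finger_gap: 0.9
grasp_force: 0.0
t 4.1 pos [423.6 391.9 211.5] gap 0.9 turn(tool) [ 2.00e-03  1.00e-03 -1.47e+00] | shift cm in old tool [-39.66  -3.96  -2.39] in new tool [ -0.05 -39.86  -2.35]
```

I lifted before the fingers had closed. I'll reopen, measure the grate again and retry.

```bash
python3 -m jog '[[[0,0,0,0,0,3,0],[0,0,0,0,0,3,0],[0,0,0,0,0,3,0],[0,0,0,0,0,3,0],[0,0,0,0,0,0,0],[0,0,0,0,0,0,0]]]'
python3 - <<'E'
from h import *; import m
P,C=m.merged(); m.report(P,C,['orange'])
H,S,V=C.T; k=(H>=3)&(H<=16)&(S>150)&(V>80)&(abs(P[:,0]-424)<190)&(abs(P[:,1]-393)<60)&(P[:,2]<80)
q=P[k];print(m.rect(q[q[:,2]>35]));go([423,392,31],Rt(7))
E
```

```text
t: 4.7
eef_pos: [422.2, 391.1, 89.3]
ee_rot: [-2.075, -2.357, 0.005]
force: [0.7, -0.2, -0.2]
finger_gap: 44.4
grasp_force: 0.0
orange 30 [221.8 742.6] [65.7 18.5] 169.4 z [3. 4. 6.]
orange 26 [ 212.7 -666. ] [27.1 13.3] 37.3 z [109. 225. 231.]
orange 757 [425.  391.6] [335.7  57.4] 7.6 z [ 4.  8. 59.]
orange 1431 [ 704.5 -378. ] [85.8 80.5] 37.2 z [78. 81. 83.]
orange 27 [699.9 383.3] [44.7 26. ] 81.9 z [118. 161. 172.]
orange 89 [824.2 733.2] [235.   20.2] 177.5 z [4. 6. 9.]
orange 388 [780.6 -64.1] [108.8  23.1] 81.7 z [18. 26. 30.]
(array([424.6, 391.8]), array([44.3, 15.3]), 95.7)
t 4.8 pos [423.9 392.1  91.8] gap 46.9 turn(tool) [ 0.002 -0.001  0.005] | shift cm in old tool [-0.01 -0.1   6.08] in new tool [-0.   -0.09  6.08]
```

Undisturbed. Descending and gripping.

```bash
python3 -m jog '[[[0,0,0,0,0,3,0],[0,0,0,0,0,3,0],[0,0,0,0,0,0,0],[0,0,0,0,0,0,-1],[0,0,0,0,0,0,-1],[0,0,0,0,0,0,-1],[0,0,0,0,0,0,-1],[0,0,0,0,0,0,-1],[0,0,0,0,0,0,-1],[0,0,0,0,0,0,-1],[0,0,0,0,0,0,-1],[0,0,0,0,0,0,-1]]]' 40
```

```text
t: 6.0
eef_pos: [423.0, 391.9, 31.3]
ee_rot: [-2.076, -2.358, 0.0]
force: [-3.7, -0.8, 6.3]
finger_gap: 9.8
grasp_force: 40.0
```

```bash
python3 -m jog '[[[0,0,0,0,0,-2,-1],[0,0,0,0,0,-3.5,-1],[0,0,0,0,0,-3.5,-1],[0,0,0,0,0,-3.5,-1],[0,0,0,0,0,-3.5,-1],[0,0,0,0,0,-3.5,-1],[0,0,0,0,0,0,-1]]]' 
python3 -m jog '[[[0,0,-0.147,0,0,0,-1],[0,0,-0.147,0,0,0,-1],[0,0,-0.147,0,0,0,-1],[0,0,-0.147,0,0,0,-1],[0,0,-0.147,0,0,0,-1],[0,0,-0.147,0,0,0,-1],[0,0,-0.147,0,0,0,-1],[0,0,-0.147,0,0,0,-1],[0,0,-0.147,0,0,0,-1],[0,0,-0.147,0,0,0,-1],[0,0,0,0,0,0,-1]]]'
python3 - <<'E'
from h import *; import m
go([434.5,-6.5,235],Rt(91.5))
# lane: green rails & posts
P,C=m.merged(); H,S,V=C.T
k=(H>60)&(H<90)&(S>90)&(abs(P[:,1])<155)&(abs(P[:,0]-434)<60)
g=P[k]; t=g[(g[:,2]>24)&(g[:,2]<38)]
for s in [t[t[:,0]<434],t[t[:,0]>=434]]:
    f=np.polyfit(s[:,1],s[:,0],1); print('rail',len(s),f, np.median(s[:,2]))
k=(S<60)&(V>90)&(P[:,2]>112)&(P[:,2]<140)&(abs(abs(P[:,1])-189)<40)&(abs(P[:,0]-434)<40); 
for s in m.clusters(P[k]): print('post',m.rect(s),np.percentile(s[:,2],[5,50,95]))
E
```

```text
t: 6.7
eef_pos: [425.8, 393.2, 231.1]
ee_rot: [2.074, 2.356, 0.016]
force: [1.2, 1.1, -1.2]
finger_gap: 10.0
grasp_force: 40.0
t: 7.8
eef_pos: [422.3, 391.0, 222.9]
ee_rot: [0.041, -3.138, 0.003]
force: [-0.3, 0.5, -2.6]
finger_gap: 9.6
grasp_force: 40.0
t 7.8 pos [422.3 391.  222.9] gap 9.6 turn(tool) [-0.002 -0.003 -0.   ] | shift cm in old tool [ -0.18 -39.77  -1.13] in new tool [ -0.18 -39.77  -1.21]
rail 265 [-1.79202341e-02  3.98989290e+02] 30.266774567556126
rail 434 [-2.17456768e-02  4.66944289e+02] 30.256614238275972
post (array([429. , 185.4]), array([46.5, 30.6]), 180.0) [115.89663097 123.9308538  133.35988004]
post (array([ 438.7, -191.9]), array([44.7, 29.3]), 0.2) [115.61635193 128.30603837 133.34646615]
```

```bash
python3 -m jog '[[[0,0,0,0,-4,-1,-1],[0,0,0,0,-4,0,-1],[0,0,0,0,-4,0,-1],[0,0,0,0,-4,0,-1],[0,0,0,0,-4,0,-1],[0,0,0,0,-4,0,-1],[0,0,0,0,-4,0,-1],[0,0,0,0,-4,0,-1],[0,0,0,0,-4,0,-1],[0,0,0,0,-3.7,0,-1],[0,0,0,0,0,0,-1],[0,0,0,0,0,0,-1]]]'
python3 - <<'E'
from h import *; import m
go([433.2,-5,160],Rt(91.2))
P,C=m.merged();H,S,V=C.T
k=(H>=3)&(H<=16)&(S>150)&(V>80)&(P[:,2]>180)&(abs(P[:,0]-433)<60)&(abs(P[:,1])<200)
print(m.rect(P[k]),np.percentile(P[k][:,2],[2,50,98]))
E
```

```text
t: 9.1
eef_pos: [433.4, -5.5, 235.1]
ee_rot: [0.035, -3.141, -0.001]
force: [-0.8, 0.3, -3.1]
finger_gap: 10.0
grasp_force: 40.0
t 9.1 pos [433.4  -5.5 235.1] gap 10.0 turn(tool) [ 0.001 -0.001  0.002] | shift cm in old tool [0.01 0.05 7.51] in new tool [0.02 0.05 7.51]
(array([434.5,  -4.8]), array([338.1,  61.6]), 91.6) [205.82287096 211.96802331 228.77983476]
```

```bash
python3 -m jog '[[[0,0,0,0,0,4,-1],[0,0,0,0,0,4,-1],[0,0,0,0,0,4,-1],[0,0,0,0,0,3.5,-1],[0,0,0,0,0,0,-1],[0,0,0,0,0,0,-1]]]'
python3 - <<'E'
from h import *; import m
go([433.2,-5,36],Rt(91.2))
P,C=m.merged();H,S,V=C.T
g=(H>60)&(H<90)&(S>90)&(abs(P[:,1])<165)&(abs(P[:,0]-434)<50)&(P[:,2]>24)&(P[:,2]<36)
for s in [P[g&(P[:,0]<434)],P[g&(P[:,0]>434)]]: print(len(s),np.polyfit(s[:,1],s[:,0],1).round(4))
k=(H>=3)&(H<=16)&(S>150)&(V>80)&(P[:,2]>30)&(P[:,2]<70)&(abs(P[:,0]-433)<60)&(abs(P[:,1])<200)
print(m.rect(P[k]),np.percentile(P[k][:,2],[2,50,98]))
k=(S<60)&(V>90)&(P[:,2]>80)&(P[:,2]<100)&(abs(abs(P[:,1])-189)<40)&(abs(P[:,0]-434)<40)
for s in m.clusters(P[k]): print('post',m.rect(s),s.min(0).round(),s.max(0).round())
E
```

```text
t: 9.8
eef_pos: [433.7, -4.3, 81.0]
ee_rot: [0.043, -3.141, -0.0]
force: [0.1, 0.5, -1.6]
finger_gap: 9.8
grasp_force: 40.0
t 9.8 pos [433.7  -4.3  81. ] gap 9.8 turn(tool) [ 0.    -0.     0.007] | shift cm in old tool [ 0.05 -0.06  4.5 ] in new tool [ 0.05 -0.06  4.5 ]
185 [-2.250000e-02  3.978766e+02]
282 [-2.0100e-02  4.6777e+02]
(array([432.8,  -7.8]), array([345.9,  66.8]), 91.6) [50.17510928 58.0888517  62.80596575]
post (array([ 445.9, -184.5]), array([44.5, 20.4]), 143.7) [ 422. -204.   81.] [ 461. -178.  100.]
post (array([440.5, 186.4]), array([26.7, 23.4]), 93.7) [428. 173.  81.] [452. 199. 100.]
```

```bash
python3 -m jog '[[[0,0,0,0,0,1.5,-1],[0,0,0,0,0,1.5,-1],[0,0,0,0,0,0,-1],[0,0,0,0,0,1,-1],[0,0,0,0,0,0.6,-1],[0,0,0,0,0,0,-1],[0,0,0,0,0,0,-1]]]'
```

```text
t: 10.6
eef_pos: [435.1, -5.4, 35.4]
ee_rot: [-0.041, 3.138, -0.001]
force: [2.3, 0.5, 1.4]
finger_gap: 9.7
grasp_force: 40.0
```

```bash
python3 -m jog '[[[0,0,0,0,0,0,-0.4],[0,0,0,0,0,0,-0.4],[0,0,0,0,0,0,-0.4],[0,0,0,0,0,0,-0.4],[0,0,0,0,0,-4,0],[0,0,0,0,0,-4,0],[0,0,0,0,0,-5,0],[0,0,0,0,0,-5,0],[0,0,0,4.5,0,-4,0],[0,0,0,4.5,0,-4,0],[0,0,0,0,0,0,0]]]'
python3 - <<'E'
from h import *; import m
P,C=m.merged();H,S,V=C.T
k=(H>=3)&(H<=16)&(S>150)&(V>80)&(P[:,2]>8)&(P[:,2]<90)&(abs(P[:,0]-433)<60)&(abs(P[:,1])<200)
q=P[k];print(m.rect(q),np.percentile(q[:,2],[2,50,98]))
for a,b in [(-180,-90),(-90,-20),(20,90),(90,180)]:
    s=q[(q[:,1]>a)&(q[:,1]<b)]; print(a,np.median(s[:,2]).round(1),len(s))
f=q[q[:,2]>40];print('fin',m.rect(f),f[:,2].max())
# pots refresh
for c in m.clusters(P[(V<60)&(P[:,2]>38)&(P[:,2]<60)&(P[:,0]>590)&(P[:,0]<760)&(abs(P[:,1])<280)]): print('pot top',m.rect(c),np.median(c[:,2]))
m.report(P,C,['blue'])
go([400,-200,250],Rt(90))
print(env.read_state()['joints'])
E
```

```text
t: 11.7
eef_pos: [359.0, -7.7, 287.5]
ee_rot: [-0.04, 3.128, -0.008]
force: [0.4, -0.4, 0.3]
finger_gap: 47.5
grasp_force: 0.0
(array([432.1, -11.8]), array([350.7,  73.4]), 91.8) [ 8.4175161  14.74612179 79.0117257 ]
-180 14.2 263
-90 14.1 417
20 14.2 276
90 14.3 376
fin (array([435.7, -92.8]), array([189.7,  47.1]), 90.1) 84.55742329865973
pot top (array([ 660.7, -218.2]), array([105.6,  47. ]), 1.3) 44.7555653469899
pot top (array([684.3, -68.2]), array([93.8, 43.9]), 28.6) 45.095254602478406
pot top (array([682.6,  78. ]), array([94.2, 47.9]), 172.7) 45.07077858973446
pot top (array([683.3, 208.1]), array([102.9,  42.9]), 23.9) 45.173570782450554
blue 1894 [ 230.8 -637.3] [186.7 160.9] 90.1 z [ 14.  72. 118.]
blue 132 [ 615.7 -220.8] [45.7 16.2] 92.4 z [21. 45. 47.]
blue 96 [634.   85.4] [46.5 15.9] 79.0 z [16. 45. 48.]
blue 124 [664.9 612. ] [135.9  48.7] 62.5 z [ 15.  78. 154.]
blue 117 [643.7 -92. ] [41.7 21. ] 118.2 z [22. 45. 48.]
blue 105 [646.1 191.9] [46.7 24.3] 112.3 z [21. 45. 48.]
blue 66 [ 769.  -288.8] [42.9 12.6] 132.6 z [41. 45. 48.]
t 11.8 pos [359.   -7.3 281.9] gap 46.6 turn(tool) [-0.001  0.003  0.026] | shift cm in old tool [ -3.59 -19.37   3.22] in new tool [ -4.1  -19.27   3.19]
[-3.39261957e-01 -5.77373393e-01  2.14317883e+00  1.56134526e-05
  1.57234427e+00 -1.93579927e+00]
```

The grate lies flat, with its top at z 14.2 all along. The pots are the four black ones listed earlier. Next is pot A.

```bash
cat >> h.py <<'E'
POTS=dict(A=(661,-218,91,-121),B=(680.5,-72,118,-52),C=(677.5,78,82,52),D=(683,208.5,114.2,121))
LC=np.array([433.3,-4,0]); LY=91.15
def pick(n,back=0,tilt=-40,z=24,off=15):
    x,y,yaw,_=POTS[n]; R=Rt(yaw,tilt); a=np.radians(yaw+90)
    return np.array([x+off*np.cos(a),y+off*np.sin(a),z])+(19-back)*R[:,2],R
def place(n,up=0,tilt=50,off=15,dz=0,lift=1):
    # dz: actual grasp height correction
    a=np.radians(LY-90); s=POTS[n][3]; c=LC+s*np.array([-np.sin(a),np.cos(a),0]); R=Rt(LY,tilt)
    # pot-frame offset of grasp: pick z 24 -> 2mm above pot centre plane = side facing +x world after standing
    c=c+[2*np.cos(a),2*np.sin(a),14+50+off+lift+up]
    return c+19*R[:,2],R
E
python3 -m jog '[[[0,-0.14,0,0,0,0,1],[0,-0.14,0,0,0,0,1],[0,-0.14,0,0,0,0,1],[0,-0.14,0,0,0,0,1],[0,-0.138,0,0,0,0,1],[0,0,0,0,0,0,1]]]'
python3 - <<'E'
from h import *
go(*pick('A',100)); go(*pick('A'))
print(pick('A',100)[0],place('A')[0],env.read_state()['joints'].round(2))
E
```

```text
t: 12.4
eef_pos: [414.4, -10.3, 277.0]
ee_rot: [-0.03, 2.486, 0.021]
force: [-0.9, -0.4, 0.4]
finger_gap: 91.3
grasp_force: 0.0
t 12.4 pos [414.4 -10.3 277. ] gap 91.3 turn(tool) [ 0.012 -0.042  0.003] | shift cm in old tool [ -2.24 -21.52  25.59] in new tool [ -1.2  -21.2   25.93]
t 12.4 pos [414.4 -10.3 277. ] gap 91.3 turn(tool) [ 0.012 -0.042  0.003] | shift cm in old tool [ -2.66 -21.64  35.58] in new tool [ -1.2  -21.2   35.93]
[ 593.94441806 -219.17045954   86.04959989] [ 423.17614699 -125.22760296   67.78703542] [-0.55 -1.01  2.46  0.38  1.15 -2.2 ]
```

```bash
python3 -m jog '[[[0,0,0,-0.2,-3,4,1],[0,0,0,-0.2,-3,4,1],[0,0,0,-0.2,-3,4,1],[0.012,-0.042,0.003,-0.2,-3,4,1],[0,0,0,-0.2,-3,4,1],[0,0,0,-0.2,-3,4,1],[0,0,0,0,-3,2,1],[0,0,0,0,0,0,1],[0,0,0,0,0,0,1]]]'
python3 - <<'E'
from h import *
go(*pick('A',100)); go(*pick('A'))
print(env.read_state()['joints'].round(2))
E
```

```text
t: 13.3
eef_pos: [602.6, -196.6, 108.9]
ee_rot: [0.018, 2.492, -0.018]
force: [-0.2, 0.1, -0.1]
finger_gap: 93.8
grasp_force: 0.0
t 13.3 pos [ 602.6 -196.6  108.9] gap 93.8 turn(tool) [-0.028 -0.048 -0.022] | shift cm in old tool [ 2.05 -2.25  1.34] in new tool [ 2.16 -2.24  1.17]
t 13.3 pos [ 602.6 -196.6  108.9] gap 93.8 turn(tool) [-0.028 -0.048 -0.022] | shift cm in old tool [ 1.57 -1.96 11.32] in new tool [ 2.16 -2.24 11.17]
[-0.66  0.04  2.1   0.72  0.57 -2.74]
```

J6 is at its limit, so I'll take the equivalent half-turn grasp.

```bash
cat >> h.py <<'E'
_Rt=Rt
def Rt(yaw,tilt=0): return _Rt(yaw,tilt)@np.diag([-1,-1,1.])
E
python3 -m jog '[[[0,0,0.147,0,0,-0.3,1],[0,0,0.147,0,0,-0.3,1],[0,0,0.147,0,0,-0.3,1],[0,0,0.147,0,0,0,1],[0,0,0.147,0,0,0,1],[0,0,0.147,0,0,0,1],[0,0,0.147,0,0,0,1],[0,0,0.147,0,0,0,1],[0,0,0.147,0,0,0,1],[0,0,0.147,0,0,0,1],[0,0,0.147,0,0,0,1]]]'
python3 -m jog '[[[0,0,0.147,0,0,0,1],[0,0,0.147,0,0,0,1],[0,0,0.147,0,0,0,1],[0,0,0.147,0,0,0,1],[0,0,0.147,0,0,0,1],[0,0,0.147,0,0,0,1],[0,0,0.147,0,0,0,1],[0,0,0.147,0,0,0,1],[0,0,0.147,0,0,0,1],[0,0,0.147,0,0,0,1],[0,0,0,0,0,0,1]]]'
python3 - <<'E'
from h import *
go(*pick('A',60)); go(*pick('A'))
print(env.read_state()['joints'].round(2))
E
```

```text
t: 14.4
eef_pos: [596.6, -195.8, 118.2]
ee_rot: [1.906, 1.785, 0.626]
force: [-0.8, 0.2, 0.1]
finger_gap: 93.8
grasp_force: 0.0
t: 15.5
eef_pos: [596.8, -196.1, 118.2]
ee_rot: [2.944, 0.061, 0.996]
force: [0.3, -0.5, 0.5]
finger_gap: 94.0
grasp_force: 0.0
t 15.5 pos [ 596.8 -196.1  118.2] gap 94.0 turn(tool) [0.029 0.046 0.035] | shift cm in old tool [-2.1   2.04  6.42] in new tool [-2.32  2.3   6.26]
t 15.5 pos [ 596.8 -196.1  118.2] gap 94.0 turn(tool) [0.029 0.046 0.035] | shift cm in old tool [-1.82  1.88 12.41] in new tool [-2.32  2.3  12.26]
[-0.66  0.01  2.11  0.7   0.59  0.36]
```

```bash
python3 -m jog '[[[0.029,0.046,0.035,0,0,0,1],[0,0,0,-2.3,2.3,0,1],[0,0,0,0,0,3,1],[0,0,0,0,0,3,1],[0,0,0,0,0,0,1],[0,0,0,0,0,0,1]]]'
python3 - <<'E'
from h import *
go(*pick('A'))
print(env.read_state()['joints'].round(2))
im,d,i=shot('wrist'); save(im,'w2.png')
E
```

```text
t: 16.1
eef_pos: [618.3, -219.0, 57.2]
ee_rot: [-2.947, -0.027, -1.072]
force: [0.1, 1.1, 1.1]
finger_gap: 93.9
grasp_force: 0.0
t 16.1 pos [ 618.3 -219.    57.2] gap 93.9 turn(tool) [-0.     0.     0.001] | shift cm in old tool [-0.01 -0.03  6.23] in new tool [-0.01 -0.03  6.23]
[-0.7   0.2   2.06  0.98  0.53  0.07]
```

View pics/w2.png

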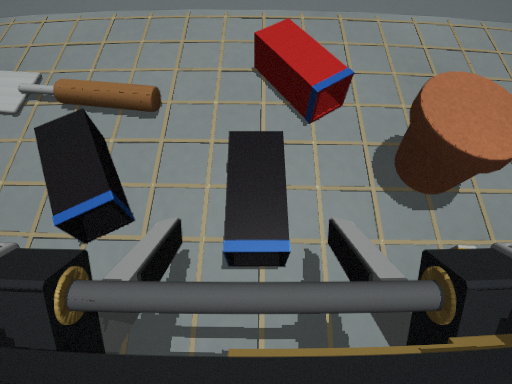

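Pot A is black with a blue band, at (256,195), centred and aligned between the fingers. The red look-alike at (302,70) is clear. I'll advance and grip.

```bash
python3 -m jog '[[[0,0,0,0,0,2.5,1],[0,0,0,0,0,2.5,1],[0,0,0,0,0,1.2,1],[0,0,0,0,0,0,0],[0,0,0,0,0,0,-0.3],[0,0,0,0,0,0,-0.3],[0,0,0,0,0,0,-0.3],[0,0,0,0,0,0,-0.3],[0,0,0,0,0,0,-0.3],[0,0,0,0,0,0,-0.3],[0,0,0,0,0,0,-0.3]]]' 25
python3 - <<'E'
from h import *
go(*pick('A')); go(place('A',up=150)[0],pick('A')[1]); print(env.read_state()['joints'].round(2),env.read_state()['ft_torque'])
E
```

```text
t: 17.25
eef_pos: [658.6, -219.5, 10.1]
ee_rot: [-2.947, -0.023, -1.073]
force: [-2.7, 1.0, 3.8]
finger_gap: 43.8
grasp_force: 25.0
t 17.2 pos [ 658.6 -219.5   10.1] gap 43.8 turn(tool) [ 0.001 -0.001 -0.002] | shift cm in old tool [-0.07 -0.15  0.03] in new tool [-0.07 -0.15  0.03]
t 17.2 pos [ 658.6 -219.5   10.1] gap 43.8 turn(tool) [ 0.001 -0.001 -0.002] | shift cm in old tool [ -4.55  -9.79 -30.95] in new tool [ -4.55  -9.84 -30.94]
[-0.65  0.37  1.97  1.1   0.46 -0.02] [0.13320863 0.44906384 0.07903364]
```

```bash
python3 -m jog '[[[0,0,0,1.5,0,-1.8,-0.3],[0,0,0,1.5,0,-1.8,-0.3],[0,0,0,0,0,-4.5,-0.3],[0,0,0,0,0,-4.5,-0.3],[0,0,0,0,0,-4.5,-0.3],[0,0,0,0,0,-4.5,-0.3],[0,0,0,0,0,0,-0.3]]]'
python3 -m jog '[[[0,-0.143,0,0,0,0,-0.3],[0,-0.143,0,0,0,0,-0.3],[0,-0.143,0,0,0,0,-0.3],[0,-0.143,0,0,0,0,-0.3],[0,-0.143,0,0,0,0,-0.3],[0,-0.143,0,0,0,0,-0.3],[0,-0.143,0,0,0,0,-0.3],[0,-0.143,0,0,0,0,-0.3],[0,-0.143,0,0,0,0,-0.3],[0,-0.143,0,0,0,0,-0.3],[0,-0.143,0,0,0,0,-0.3],[0,0,0,0,0,0,-0.3]]]'
python3 - <<'E'
from h import *
go(*place('A',up=130)); go(*place('A')); print(env.read_state()['joints'].round(2))
E
```

```text
t: 17.95
eef_pos: [542.7, -223.3, 200.7]
ee_rot: [2.945, 0.024, 1.084]
force: [-0.6, -1.2, -1.2]
finger_gap: 43.7
grasp_force: 25.0
t: 19.15
eef_pos: [542.2, -219.6, 186.1]
ee_rot: [2.837, 0.03, -1.344]
force: [-0.4, -0.0, -2.5]
finger_gap: 44.1
grasp_force: 25.0
t 19.1 pos [ 542.2 -219.6  186.1] gap 44.1 turn(tool) [-0.006  0.012  0.004] | shift cm in old tool [-8.29 -9.65  8.38] in new tool [-8.42 -9.67  8.22]
t 19.1 pos [ 542.2 -219.6  186.1] gap 44.1 turn(tool) [-0.006  0.012  0.004] | shift cm in old tool [ 1.77 -9.57 16.61] in new tool [ 1.53 -9.67 16.58]
[-0.42  0.67  1.21 -0.38  2.06  1.09]
```

```bash
python3 -m jog '[[[-0.006,0.012,0.004,-1.5,0,-0.5,-0.3],[0,0,0,-1.7,-2.4,2.2,-0.3],[0,0,0,-1.7,-2.4,2.2,-0.3],[0,0,0,-1.7,-2.4,2.2,-0.3],[0,0,0,-1.7,-2.4,2.2,-0.3],[0,0,0,0,0,0,-0.3],[0,0,0,0,0,0,-0.3]]]'
python3 - <<'E'
from h import *; import m
go(*place('A')); print(env.read_state()['joints'].round(2))
P,C=m.merged();H,S,V=C.T
k=((V<60)|((H>105)&(H<130)&(S>130)))&(P[:,2]>148)&(P[:,2]<245)&(abs(P[:,0]-433)<40)&(abs(P[:,1]+125)<30)
q=P[k];print(len(q),q.min(0),q.max(0)); b=P[(H>105)&(H<130)&(S>130)&(P[:,2]>120)&(abs(P[:,0]-433)<60)&(abs(P[:,1]+125)<50)]
if len(b): print('blue',len(b),b.min(0),b.max(0))
save(shot('side')[0],'s2.png')
E
```

```text
t: 19.85
eef_pos: [423.9, -127.0, 203.0]
ee_rot: [2.843, 0.021, -1.303]
force: [0.8, 0.3, -1.3]
finger_gap: 44.4
grasp_force: 25.0
t 19.9 pos [ 423.9 -127.   203. ] gap 44.4 turn(tool) [ 0.003 -0.013 -0.006] | shift cm in old tool [10.2  -0.27  8.88] in new tool [10.31 -0.18  8.75]
[-0.36  0.34  1.63 -0.32  1.97  1.19]
746 [ 414.76426338 -151.73156222  151.69517117] [ 471.01252755 -101.20545947  244.97069394]
blue 69 [ 416.44054631 -151.98104837  233.87564663] [ 461.64011757 -103.02838948  257.42684617]
```

View pics/s2.png

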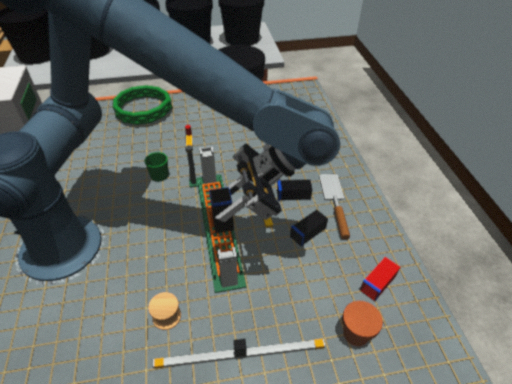

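Pot A hangs upright over its slot, blue rim up at (222,190). Lowering it.

```bash
python3 -m jog '[[[0,-0.013,-0.006,2.3,0,1.95,-0.3],[0,0,0,2.3,0,1.95,-0.3],[0,0,0,2.3,0,1.95,-0.3],[0,0,0,2,-0.1,1.7,-0.3],[0,0,0,0,0,0,-0.3],[0,0,0,0.4,0,0.35,-0.3],[0,0,0,0,0,0,-0.3]]]'
python3 - <<'E'
from h import *
go(*place('A'));print(env.read_state()['force'])
E
```

```text
t: 20.7
eef_pos: [424.4, -127.3, 81.7]
ee_rot: [2.836, 0.028, -1.324]
force: [-0.2, -0.5, -1.5]
finger_gap: 44.0
grasp_force: 25.0
t 20.7 pos [ 424.4 -127.3   81.7] gap 44.0 turn(tool) [ 0.003  0.001 -0.002] | shift cm in old tool [ 0.99 -0.21  0.98] in new tool [ 0.99 -0.21  0.98]
[-0.20221723 -0.48557853 -1.48526912]
```

```bash
python3 -m jog '[[[0,0,0,0.38,-0.1,0.32,-0.3],[0,0,0,0.38,0,0.32,-0.3],[0,0,0,0,0,0,-0.3],[0,0,0,0,0,0,-0.3]]]'
python3 -m jog '[[[0,0,0,0.23,0,0.19,-0.3],[0,0,0,0,0,0,-0.3],[0,0,0,0,0,0,-0.3]]]'
python3 - <<'E'
from h import *
go(*place('A'))
E
```

```text
t: 21.1
eef_pos: [423.4, -125.7, 71.1]
ee_rot: [2.835, 0.029, -1.327]
force: [-0.5, -0.7, -1.5]
finger_gap: 44.0
grasp_force: 25.0
t: 21.4
eef_pos: [423.4, -125.8, 68.0]
ee_rot: [2.835, 0.029, -1.327]
force: [-0.7, 0.7, -1.1]
finger_gap: 43.9
grasp_force: 25.0
t 21.4 pos [ 423.4 -125.8   68. ] gap 43.9 turn(tool) [ 0.002  0.003 -0.001] | shift cm in old tool [ 0.01 -0.05  0.03] in new tool [ 0.01 -0.05  0.03]
```

```bash
python3 -m jog '[[[0,0,0,0.1,0,0.08,-0.3],[0,0,0,0,0,0,-0.3],[0,0,0,0,0,0,0.19],[0,0,0,0,0,0,0.19],[0,0,0,0,0,0,0.19],[0,0,0,0,0,-2,0.19],[0,0,0,0,0,-3,0.19],[0,0,0,0,0,-4,0.19],[0,0,0,0,0,-4,1],[0,0,0,0,0,-4,1],[0,0,0,0,0,-3,1],[0,0,0,0,0,0,1]]]'
python3 - <<'E'
from h import *; import m
P,C=m.merged();H,S,V=C.T
k=((V<60)|((H>105)&(H<130)&(S>130)))&(P[:,2]>40)&(P[:,2]<125)&(abs(P[:,0]-433)<50)&(abs(P[:,1]+125)<45)
q=P[k];print(len(q),np.percentile(q,[1,50,99],axis=0).round())
m.report(P,C,['blue'])
go(*pick('B',60)); print(env.read_state()['joints'].round(2))
E
```

```text
t: 22.6
eef_pos: [579.9, -122.6, 197.6]
ee_rot: [2.838, 0.028, -1.316]
force: [-0.1, 0.8, -0.8]
finger_gap: 84.7
grasp_force: 0.0
594 [[ 415. -148.   42.]
 [ 443. -115.   90.]
 [ 461. -101.  117.]]
blue 1882 [ 232.  -636.6] [185.6 160.6] 91.0 z [ 15.  72. 118.]
blue 49 [ 436.2 -146.7] [39.1  4.1] 0.6 z [104. 111. 116.]
blue 95 [663.  608.3] [135.   45.5] 58.0 z [ 20.  86. 158.]
blue 110 [642.4 -93.4] [44.7 20.9] 112.0 z [13. 45. 48.]
blue 56 [635.1  83.8] [45.  15.9] 83.4 z [15. 45. 48.]
blue 109 [641.5 190.8] [47.7 23. ] 100.7 z [17. 44. 49.]
blue 63 [ 769.  -288.9] [42.9 11.4] 131.8 z [42. 45. 48.]
t 22.7 pos [ 576.6 -122.2  194.3] gap 91.9 turn(tool) [-0.044  1.543 -0.517] | shift cm in old tool [15.02 -2.96  3.66] in new tool [-3.26  0.45 15.39]
[-0.29  0.69  1.17 -0.28  2.12  1.22]
```

```bash
python3 -m jog '[[[-0.004,0.1403,-0.047,0,0,0,1],[-0.004,0.1403,-0.047,0,0,0,1],[-0.004,0.1403,-0.047,0,0,0,1],[-0.004,0.1403,-0.047,0,0,0,1],[-0.004,0.1403,-0.047,0,0,0,1],[-0.004,0.1403,-0.047,0,0,0,1],[-0.004,0.1403,-0.047,0,0,0,1],[-0.004,0.1403,-0.047,0,0,0,1],[-0.004,0.1403,-0.047,0,0,0,1],[-0.004,0.1403,-0.047,0,0,0,1],[-0.004,0.1403,-0.047,0,0,0,1],[0,0,0,0,0,0,1]]]'
python3 - <<'E'
from h import *
go(*pick('B',60)); print(env.read_state()['joints'].round(2))
E
```

```text
t: 23.9
eef_pos: [572.2, -121.1, 189.2]
ee_rot: [-2.722, -0.669, -0.982]
force: [0.3, 0.3, -1.5]
finger_gap: 93.8
grasp_force: 0.0
t 23.9 pos [ 572.2 -121.1  189.2] gap 93.8 turn(tool) [-0.004  0.003 -0.008] | shift cm in old tool [-2.62  0.83 15.23] in new tool [-2.68  0.75 15.22]
[-0.71 -0.11  2.09  0.77  1.03  0.01]
```

```bash
python3 -m jog '[[[0,0,-0.008,-2.6,0.8,2,1],[0,0,0,0,0,4.5,1],[0,0,0,0,0,4.5,1],[0,0,0,0,0,4.2,1],[0,0,0,0,0,0,1],[0,0,0,0,0,0,1]]]'
python3 - <<'E'
from h import *
go(*pick('B')); print(env.read_state()['joints'].round(2))
E
```

```text
t: 24.5
eef_pos: [648.8, -91.5, 60.5]
ee_rot: [-2.721, -0.691, -0.988]
force: [1.0, -0.2, 0.3]
finger_gap: 93.9
grasp_force: 0.0
t 24.5 pos [648.8 -91.5  60.5] gap 93.9 turn(tool) [-0.003  0.002  0.008] | shift cm in old tool [-0.64 -0.22  6.12] in new tool [-0.65 -0.23  6.12]
[-0.56  0.25  1.99  0.94  0.76 -0.15]
```

```bash
python3 -m jog '[[[0,0,0.008,-0.6,-0.2,2.5,1],[0,0,0,0,0,2.4,1],[0,0,0,0,0,1.2,1],[0,0,0,0,0,0,0],[0,0,0,0,0,0,-0.3],[0,0,0,0,0,0,-0.3],[0,0,0,0,0,0,-0.3],[0,0,0,0,0,0,-0.3],[0,0,0,0,0,0,-0.3],[0,0,0,0,0,0,-0.3],[0,0,0,0,0,0,-0.3]]]' 25
python3 - <<'E'
from h import *
go(*pick('B'))
E
```

```text
t: 25.6
eef_pos: [679.1, -74.6, 11.4]
ee_rot: [-2.722, -0.68, -0.992]
force: [-2.7, 0.3, 3.1]
finger_gap: 44.2
grasp_force: 24.8
t 25.6 pos [679.1 -74.6  11.4] gap 44.2 turn(tool) [-0.    -0.001  0.001] | shift cm in old tool [-0.15 -0.16  0.13] in new tool [-0.15 -0.16  0.13]
```

```bash
python3 -m jog '[[[0,0,0,1.5,0,-1.8,-0.3],[0,0,0,1.5,0,-1.8,-0.3],[0,0,0,0,0,-4.5,-0.3],[0,0,0,0,0,-4.5,-0.3],[0,0,0,0,0,-4.5,-0.3],[0,0,0,0,0,-3.5,-0.3],[0,0,0,0,0,0,-0.3]]]'
python3 -m jog '[[[0.004,-0.1403,0.047,0,0,0,-0.3],[0.004,-0.1403,0.047,0,0,0,-0.3],[0.004,-0.1403,0.047,0,0,0,-0.3],[0.004,-0.1403,0.047,0,0,0,-0.3],[0.004,-0.1403,0.047,0,0,0,-0.3],[0.004,-0.1403,0.047,0,0,0,-0.3],[0.004,-0.1403,0.047,0,0,0,-0.3],[0.004,-0.1403,0.047,0,0,0,-0.3],[0.004,-0.1403,0.047,0,0,0,-0.3],[0.004,-0.1403,0.047,0,0,0,-0.3],[0.004,-0.1403,0.047,0,0,0,-0.3],[0,0,0,0,0,0,-0.3]]]'
python3 - <<'E'
from h import *
go(*place('B',up=125)); go(*place('B')); print(env.read_state()['joints'].round(2))
E
```

```text
t: 26.3
eef_pos: [583.0, -128.9, 192.5]
ee_rot: [-2.727, -0.68, -1.0]
force: [0.4, -0.6, -1.4]
finger_gap: 43.8
grasp_force: 24.9
t: 27.5
eef_pos: [581.7, -124.6, 179.7]
ee_rot: [2.831, 0.035, -1.344]
force: [-0.6, 0.8, -2.3]
finger_gap: 44.3
grasp_force: 24.9
t 27.5 pos [ 581.7 -124.6  179.7] gap 44.3 turn(tool) [0.001 0.014 0.004] | shift cm in old tool [-11.    -7.22  11.44] in new tool [-11.19  -7.16  11.3 ]
t 27.5 pos [ 581.7 -124.6  179.7] gap 44.3 turn(tool) [0.001 0.014 0.004] | shift cm in old tool [-1.32 -7.19 19.35] in new tool [-1.61 -7.16 19.34]
[-0.29  0.72  1.15 -0.28  2.11  1.22]
```

```bash
python3 -m jog '[[[0,0.014,0.004,-1.5,-1.5,0.5,-0.3],[0,0,0,-2.4,-1.4,2.6,-0.3],[0,0,0,-2.4,-1.4,2.6,-0.3],[0,0,0,-2.4,-1.4,2.6,-0.3],[0,0,0,-2.4,-1.4,2.6,-0.3],[0,0,0,0,0,0,-0.3],[0,0,0,0,0,0,-0.3]]]'
python3 - <<'E'
from h import *
go(*place('B'))
E
```

```text
t: 28.2
eef_pos: [425.9, -57.7, 201.4]
ee_rot: [2.845, 0.025, -1.302]
force: [-0.3, -0.4, -0.4]
finger_gap: 43.9
grasp_force: 24.9
t 28.2 pos [425.9 -57.7 201.4] gap 43.9 turn(tool) [ 0.003 -0.014 -0.004] | shift cm in old tool [ 9.85 -0.22  9.04] in new tool [ 9.98 -0.15  8.9 ]
```

```bash
python3 -m jog '[[[0,-0.014,-0.004,2.3,-0.15,2.0,-0.3],[0,0,0,2.3,0,2.0,-0.3],[0,0,0,2.3,0,2.0,-0.3],[0,0,0,2,0,1.9,-0.3],[0,0,0,0,0,0,-0.3],[0,0,0,0,0,0,-0.3]]]'
python3 - <<'E'
from h import *
go(*place('B'))
E
```

```text
t: 28.8
eef_pos: [424.0, -57.4, 82.8]
ee_rot: [2.836, 0.029, -1.325]
force: [-0.2, -0.3, -1.0]
finger_gap: 44.0
grasp_force: 24.9
t 28.8 pos [424.  -57.4  82.8] gap 44.0 turn(tool) [ 0.002  0.002 -0.001] | shift cm in old tool [ 1.01 -0.12  1.13] in new tool [ 1.   -0.12  1.13]
```

```bash
python3 -m jog '[[[0,0,0,0.5,-0.1,0.55,-0.3],[0,0,0,0.5,0,0.5,-0.3],[0,0,0,0,0,0,-0.3],[0,0,0,0.12,0,0.1,-0.3],[0,0,0,0,0,0,-0.3],[0,0,0,0,0,0,-0.3]]]'
```

```text
t: 29.4
eef_pos: [421.4, -56.1, 66.6]
ee_rot: [2.835, 0.029, -1.326]
force: [0.2, 0.7, -0.6]
finger_gap: 44.1
grasp_force: 24.9
```

```bash
python3 -m jog '[[[0,0,0,0.1,0,0.08,-0.3],[0,0,0,0,0,0,-0.3],[0,0,0,0,0,0,0.19],[0,0,0,0,0,0,0.19],[0,0,0,0,0,0,0.19],[0,0,0,0,0,-2,0.19],[0,0,0,0,0,-3,0.19],[0,0,0,0,0,-4,0.19],[0,0,0,0,0,-4,1],[0,0,0,0,0,-4,1],[0,0,0,0,0,-3,1],[0,0,0,0,0,0,1]]]'
python3 - <<'E'
from h import *; import m
P,C=m.merged();H,S,V=C.T
for c in (-125,-56):
    k=((V<60)|((H>105)&(H<130)&(S>130)))&(P[:,2]>40)&(P[:,2]<125)&(abs(P[:,0]-433)<50)&(abs(P[:,1]-c)<34)
    q=P[k];print(len(q),np.percentile(q,[1,50,99],axis=0).round().tolist())
m.report(P,C,['blue'])
go(*pick('C',60))
E
```

```text
t: 30.6
eef_pos: [577.8, -52.8, 195.8]
ee_rot: [2.838, 0.028, -1.316]
force: [0.4, -0.0, -0.1]
finger_gap: 84.6
grasp_force: 0.0
550 [[413.0, -148.0, 42.0], [440.0, -117.0, 92.0], [460.0, -101.0, 117.0]]
484 [[411.0, -78.0, 42.0], [440.0, -52.0, 92.0], [458.0, -31.0, 117.0]]
blue 1907 [ 230.9 -637.6] [186.4 158.5] 90.8 z [ 14.  72. 118.]
blue 56 [ 433.9 -126.4] [43.8 42.8] 90.4 z [106. 113. 117.]
blue 47 [433.8 -76.3] [38.7  4.8] 2.2 z [104. 111. 116.]
blue 124 [663.5 613.1] [140.3  48.8] 61.8 z [ 15.  88. 162.]
blue 82 [633.6  85. ] [46.6 15.9] 80.9 z [43. 45. 48.]
blue 67 [642.2 192.1] [45.  15.2] 120.2 z [19. 45. 48.]
blue 63 [ 769.  -289.4] [43. 13.] 136.9 z [42. 45. 48.]
t 30.7 pos [574.4 -52.5 192.6] gap 91.5 turn(tool) [0.018 1.57  0.178] | shift cm in old tool [ 14.68 -13.51   3.76] in new tool [ -5.55 -14.35  13.24]
```

Pots A and B stand. Pot C next.

```bash
python3 -m jog '[[[0.002,0.1427,0.0162,0,0,0,1],[0.002,0.1427,0.0162,0,0,0,1],[0.002,0.1427,0.0162,0,0,0,1],[0.002,0.1427,0.0162,0,0,0,1],[0.002,0.1427,0.0162,0,0,0,1],[0.002,0.1427,0.0162,0,0,0,1],[0.002,0.1427,0.0162,0,0,0,1],[0.002,0.1427,0.0162,0,0,0,1],[0.002,0.1427,0.0162,0,0,0,1],[0.002,0.1427,0.0162,0,0,0,1],[0.002,0.1427,0.0162,0,0,0,1],[0,0,0,0,0,0,1]]]'
python3 - <<'E'
from h import *
go(*pick('C',60)); print(env.read_state()['joints'].round(2))
E
```

```text
t: 31.9
eef_pos: [567.9, -50.4, 184.6]
ee_rot: [2.913, -0.209, 1.04]
force: [-0.4, -0.6, -1.3]
finger_gap: 94.2
grasp_force: 0.0
t 31.9 pos [567.9 -50.4 184.6] gap 94.2 turn(tool) [-0.004  0.013 -0.005] | shift cm in old tool [ -4.43 -14.17  13.18] in new tool [ -4.53 -14.24  13.07]
[-0.36 -0.31  2.26  0.28  0.54  1.16]
```

```bash
python3 -m jog '[[[0,0.013,-0.005,-1.1,-3.5,0,1],[0,0,0,-1.1,-3.6,0,1],[0,0,0,-1.1,-3.6,0,1],[0,0,0,-1.1,-3.6,0,1],[0,0,0,0,0,4.4,1],[0,0,0,0,0,4.4,1],[0,0,0,0,0,4.2,1],[0,0,0,0,0,0,1],[0,0,0,0,0,0,1]]]'
python3 - <<'E'
from h import *
go(*pick('C')); print(env.read_state()['joints'].round(2))
E
```

```text
t: 32.8
eef_pos: [645.4, 82.7, 66.9]
ee_rot: [2.896, -0.199, 1.064]
force: [-0.5, -0.3, 0.3]
finger_gap: 94.0
grasp_force: 0.0
t 32.8 pos [645.4  82.7  66.9] gap 94.0 turn(tool) [ 0.001 -0.006  0.003] | shift cm in old tool [-1.46  0.01  6.3 ] in new tool [-1.42  0.02  6.31]
[-0.01  0.15  2.1  -0.42  0.21  2.08]
```

J5 is at its lower limit, so for C I'll use 30° at the pick and 60° at the place.

```bash
python3 -m jog '[[[0,-0.09,0,0,0,0,1],[0,-0.09,0,0,0,0,1],[0,0,0,0,0,0,1],[0,0,0,0,0,0,1]]]'
python3 - <<'E'
from h import *
go(*pick('C',tilt=-30,z=25)); print(env.read_state()['joints'].round(2))
E
```

```text
t: 33.2
eef_pos: [646.3, 82.9, 70.9]
ee_rot: [2.988, -0.206, 0.815]
force: [0.4, 0.8, -0.2]
finger_gap: 94.0
grasp_force: 0.0
t 33.2 pos [646.3  82.9  70.9] gap 94.0 turn(tool) [ 0.    -0.009  0.002] | shift cm in old tool [-0.92  0.05  6.7 ] in new tool [-0.86  0.05  6.7 ]
[-0.02  0.17  2.   -0.14  0.45  1.8 ]
```

```bash
python3 -m jog '[[[0,-0.009,0,-0.9,0,1,1],[0,0,0,0,0,2.5,1],[0,0,0,0,0,2.2,1],[0,0,0,0,0,1,0.5],[0,0,0,0,0,0,0],[0,0,0,0,0,0,-0.3],[0,0,0,0,0,0,-0.3],[0,0,0,0,0,0,-0.3],[0,0,0,0,0,0,-0.3],[0,0,0,0,0,0,-0.3],[0,0,0,0,0,0,-0.3],[0,0,0,0,0,0,-0.3]]]' 25
python3 - <<'E'
from h import *
go(*pick('C',tilt=-30,z=25));R=pick('C',tilt=-30)[1]; print(Ro.from_matrix(R.T@place('C',tilt=60)[1]).as_rotvec(),(R.T@[0,0,1]))
E
```

```text
t: 34.4
eef_pos: [670.6, 79.4, 5.5]
ee_rot: [2.995, -0.206, 0.793]
force: [-2.1, 0.6, 1.8]
finger_gap: 44.0
grasp_force: 25.0
t 34.4 pos [670.6  79.4   5.5] gap 44.0 turn(tool) [0.    0.006 0.002] | shift cm in old tool [ 0.29  0.04 -0.19] in new tool [ 0.29  0.04 -0.19]
[-0.04590038 -1.56715604 -0.17130256] [ 0.5        0.        -0.8660254]
```

```bash
python3 -m jog '[[[0,0,0,1,0,-1.8,-0.3],[0,0,0,1,0,-1.8,-0.3],[0,0,0,0,0,-4.5,-0.3],[0,0,0,0,0,-4.5,-0.3],[0,0,0,0,0,-4.5,-0.3],[0,0,0,0,0,-3.5,-0.3],[0,0,0,0,0,0,-0.3]]]'
python3 -m jog '[[[-0.0042,-0.1425,-0.0156,0,0,0,-0.3],[-0.0042,-0.1425,-0.0156,0,0,0,-0.3],[-0.0042,-0.1425,-0.0156,0,0,0,-0.3],[-0.0042,-0.1425,-0.0156,0,0,0,-0.3],[-0.0042,-0.1425,-0.0156,0,0,0,-0.3],[-0.0042,-0.1425,-0.0156,0,0,0,-0.3],[-0.0042,-0.1425,-0.0156,0,0,0,-0.3],[-0.0042,-0.1425,-0.0156,0,0,0,-0.3],[-0.0042,-0.1425,-0.0156,0,0,0,-0.3],[-0.0042,-0.1425,-0.0156,0,0,0,-0.3],[-0.0042,-0.1425,-0.0156,0,0,0,-0.3],[0,0,0,0,0,0,-0.3]]]'
python3 - <<'E'
from h import *
go(*place('C',up=125,tilt=60,off=16.5)); go(*place('C',tilt=60,off=16.5)); print(env.read_state()['joints'].round(2))
E
```

```text
t: 35.1
eef_pos: [588.3, 91.8, 200.2]
ee_rot: [2.992, -0.205, 0.808]
force: [-0.2, -0.3, -1.3]
finger_gap: 43.7
grasp_force: 25.0
t: 36.3
eef_pos: [585.6, 90.8, 185.5]
ee_rot: [2.696, 0.029, -1.59]
force: [-1.1, -0.2, -3.9]
finger_gap: 44.1
grasp_force: 25.0
t 36.3 pos [585.6  90.8 185.5] gap 44.1 turn(tool) [0.002 0.018 0.001] | shift cm in old tool [-9.18  3.95 14.21] in new tool [-9.43  3.98 14.03]
t 36.3 pos [585.6  90.8 185.5] gap 44.1 turn(tool) [0.002 0.018 0.001] | shift cm in old tool [ 1.76  3.94 20.26] in new tool [ 1.39  3.98 20.28]
[-0.02  0.82  1.06 -0.05  2.32  1.52]
```

```bash
python3 -m jog '[[[0,0.018,0,-1.4,0.4,1.2,-0.3],[0,0,0,-2,0.9,3.2,-0.3],[0,0,0,-2,0.9,3.2,-0.3],[0,0,0,-2,0.9,3.2,-0.3],[0,0,0,-2,0.9,3.2,-0.3],[0,0,0,0,0,0,-0.3],[0,0,0,0,0,0,-0.3]]]'
python3 - <<'E'
from h import *
go(*place('C',tilt=60,off=16.5))
E
```

```text
t: 37.0
eef_pos: [419.2, 47.4, 204.3]
ee_rot: [2.722, 0.029, -1.544]
force: [1.0, -0.3, -1.2]
finger_gap: 43.8
grasp_force: 25.0
t 37.0 pos [419.2  47.4 204.3] gap 43.8 turn(tool) [ 0.002 -0.016 -0.   ] | shift cm in old tool [11.28 -0.05  6.91] in new tool [11.39 -0.03  6.73]
```

```bash
python3 -m jog '[[[0,-0.016,0,2.6,0,1.5,-0.3],[0,0,0,2.6,0,1.5,-0.3],[0,0,0,2.6,0,1.5,-0.3],[0,0,0,2.4,0,1.4,-0.3],[0,0,0,0,0,0,-0.3],[0,0,0,0,0,0,-0.3]]]'
python3 - <<'E'
from h import *
go(*place('C',tilt=60,off=16.5))
E
```

```text
t: 37.6
eef_pos: [420.7, 47.5, 86.7]
ee_rot: [2.708, 0.03, -1.568]
force: [0.6, -0.5, -2.0]
finger_gap: 43.5
grasp_force: 25.0
t 37.6 pos [420.7  47.5  86.7] gap 43.5 turn(tool) [0.003 0.002 0.   ] | shift cm in old tool [ 1.13 -0.03  0.98] in new tool [ 1.12 -0.03  0.99]
```

```bash
python3 -m jog '[[[0,0,0,0.5,0,0.4,-0.3],[0,0,0,0.5,0,0.4,-0.3],[0,0,0,0,0,0,-0.3],[0,0,0,0.1,0,0.1,-0.3],[0,0,0,0,0,0,-0.3],[0,0,0,0,0,0,-0.3]]]'
python3 - <<'E'
from h import *
go(*place('C',tilt=60,off=16.5)); print(env.read_state()['force'])
E
```

```text
t: 38.2
eef_pos: [417.3, 47.3, 72.4]
ee_rot: [2.708, 0.03, -1.569]
force: [0.3, -0.2, -1.1]
finger_gap: 43.6
grasp_force: 25.0
t 38.2 pos [417.3  47.3  72.4] gap 43.6 turn(tool) [0.002 0.003 0.   ] | shift cm in old tool [ 0.06 -0.03 -0.02] in new tool [ 0.06 -0.03 -0.02]
[ 0.26637857 -0.16038945 -1.14777591]
```

```bash
python3 -m jog '[[[0,0,0,0.14,0,0.08,-0.3],[0,0,0,0,0,0,-0.3],[0,0,0,0,0,0,-0.3]]]'
python3 -m jog '[[[0,0,0,0,0,0,0.19],[0,0,0,0,0,0,0.19],[0,0,0,0,0,0,0.19],[0,0,0,0,0,-2,0.19],[0,0,0,0,0,-3,0.19],[0,0,0,0,0,-4,0.19],[0,0,0,0,0,-4,1],[0,0,0,-1,0,-4,1],[0,0,0,-1,0,-3,1],[0,0,0,0,0,0,1]]]'
python3 - <<'E'
from h import *; import m
P,C=m.merged();H,S,V=C.T
for c in (-125,-56,48):
    k=((V<60)|((H>105)&(H<130)&(S>130)))&(P[:,2]>40)&(P[:,2]<125)&(abs(P[:,0]-433)<50)&(abs(P[:,1]-c)<34)
    q=P[k];print(len(q),np.percentile(q,[1,50,99],axis=0).round().tolist())
m.report(P,C,['blue'])
go(*pick('D',60,tilt=-35)); print(env.read_state()['joints'].round(2))
E
```

```text
t: 38.5
eef_pos: [417.2, 47.4, 70.6]
ee_rot: [2.707, 0.03, -1.57]
force: [-0.5, 0.3, -1.2]
finger_gap: 44.0
grasp_force: 25.0
t: 39.5
eef_pos: [583.8, 50.9, 190.4]
ee_rot: [2.713, 0.029, -1.558]
force: [-0.7, 0.3, 0.5]
finger_gap: 84.4
grasp_force: 0.0
441 [[413.0, -148.0, 52.0], [435.0, -127.0, 100.0], [457.0, -102.0, 117.0]]
383 [[410.0, -79.0, 51.0], [430.0, -54.0, 102.0], [453.0, -31.0, 117.0]]
441 [[411.0, 24.0, 51.0], [433.0, 29.0, 94.0], [456.0, 71.0, 117.0]]
blue 1882 [ 230.8 -636.9] [185.1 159.3] 90.5 z [ 15.  72. 118.]
blue 110 [ 437.3 -110.5] [77.4 50.1] 92.7 z [105. 111. 116.]
blue 47 [434.6  26.4] [43.7  6.2] 1.3 z [104. 110. 116.]
blue 134 [663.2 615.2] [135.2  48.1] 62.6 z [ 13.  77. 154.]
blue 77 [642.3 190.5] [41.5 16.8] 112.8 z [38. 45. 48.]
blue 65 [ 768.4 -289.1] [42.   7.8] 126.4 z [42. 45. 47.]
t 39.6 pos [580.4  51.1 186.6] gap 91.9 turn(tool) [-0.097  1.638 -0.439] | shift cm in old tool [ 14.69 -14.02   0.27] in new tool [  2.4  -10.15  17.42]
[-0.07  0.79  1.1  -0.11  2.3   1.46]
```

```bash
python3 -m jog '[[[-0.0088,0.1409,-0.04,0,0,0,1],[-0.0088,0.1409,-0.04,0,0,0,1],[-0.0088,0.1409,-0.04,0,0,0,1],[-0.0088,0.1409,-0.04,0,0,0,1],[-0.0088,0.1409,-0.04,0,0,0,1],[-0.0088,0.1409,-0.04,0,0,0,1],[-0.0088,0.1409,-0.04,0,0,0,1],[-0.0088,0.1409,-0.04,0,0,0,1],[-0.0088,0.1409,-0.04,0,0,0,1],[-0.0088,0.1409,-0.04,0,0,0,1],[-0.0088,0.1409,-0.04,0,0,0,1],[0,0,0,0,0,0,1]]]'
python3 - <<'E'
from h import *
go(*pick('D',60,tilt=-30,z=25)); print(env.read_state()['joints'].round(2))
E
```

```text
t: 40.8
eef_pos: [574.1, 51.9, 180.3]
ee_rot: [-2.852, -0.606, -0.746]
force: [-0.5, 0.3, -1.1]
finger_gap: 93.7
grasp_force: 0.0
t 40.8 pos [574.1  51.9 180.3] gap 93.7 turn(tool) [-0.024  0.006 -0.01 ] | shift cm in old tool [ 5.11 -9.48 16.97] in new tool [ 5.1  -9.82 16.77]
[-0.28 -0.17  2.11  0.46  0.87  0.64]
```

```bash
python3 -m jog '[[[-0.024,0.006,-0.01,1.7,-3.2,0,1],[0,0,0,1.7,-3.3,0,1],[0,0,0,1.7,-3.3,2,1],[0,0,0,0,0,4.5,1],[0,0,0,0,0,4.5,1],[0,0,0,0,0,4.5,1],[0,0,0,0,0,0,1],[0,0,0,0,0,0,1]]]'
python3 - <<'E'
from h import *
go(*pick('D',tilt=-30,z=25)); print(env.read_state()['joints'].round(2))
save(shot('wrist')[0],'w3.png')
E
```

```text
t: 41.6
eef_pos: [651.7, 190.5, 77.5]
ee_rot: [-2.87, -0.621, -0.777]
force: [0.3, 0.1, 1.0]
finger_gap: 93.7
grasp_force: 0.0
t 41.6 pos [651.7 190.5  77.5] gap 93.7 turn(tool) [ 0.004 -0.004  0.005] | shift cm in old tool [-0.84 -0.39  7.49] in new tool [-0.81 -0.36  7.49]
[0.04 0.21 1.94 0.37 0.53 0.91]
```

View pics/w3.png

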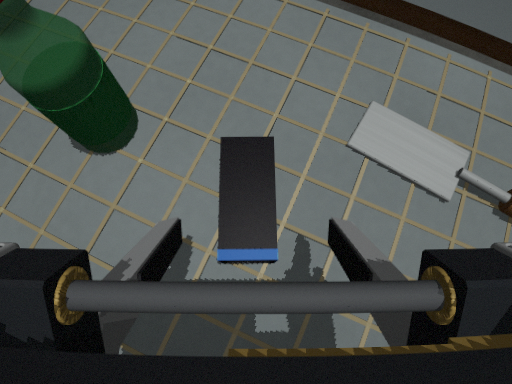

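Pot D is at (248,198), between the fingers and aligned; the sprayer and trowel are clear. I'll advance and grip.

```bash
python3 -m jog '[[[0,0,0,-0.8,-0.38,1,1],[0,0,0,0,0,2.5,1],[0,0,0,0,0,2.5,1],[0,0,0,0,0,1.3,0.5],[0,0,0,0,0,0,0],[0,0,0,0,0,0,-0.3],[0,0,0,0,0,0,-0.3],[0,0,0,0,0,0,-0.3],[0,0,0,0,0,0,-0.3],[0,0,0,0,0,0,-0.3],[0,0,0,0,0,0,-0.3],[0,0,0,0,0,0,-0.3]]]' 25
python3 - <<'E'
from h import *
go(*pick('D',tilt=-30,z=25));R=pick('D',tilt=-30)[1]; print(Ro.from_matrix(R.T@place('D',tilt=60)[1]).as_rotvec())
E
```

```text
t: 42.85
eef_pos: [678.8, 205.6, 13.4]
ee_rot: [-2.868, -0.621, -0.785]
force: [-4.3, -0.8, 6.5]
finger_gap: 43.8
grasp_force: 24.9
t 42.9 pos [678.8 205.6  13.4] gap 43.8 turn(tool) [ 0.005 -0.009  0.006] | shift cm in old tool [-0.28 -0.1   0.39] in new tool [-0.28 -0.1   0.39]
[ 0.11550978 -1.54766143  0.43108837]
```

```bash
python3 -m jog '[[[0,0,0,1,0,-1.8,-0.3],[0,0,0,1,0,-1.8,-0.3],[0,0,0,0,0,-4.5,-0.3],[0,0,0,0,0,-4.5,-0.3],[0,0,0,0,0,-4.5,-0.3],[0,0,0,0,0,-3.5,-0.3],[0,0,0,0,0,0,-0.3]]]'
python3 -m jog '[[[0.0105,-0.1407,0.0392,0,0,0,-0.3],[0.0105,-0.1407,0.0392,0,0,0,-0.3],[0.0105,-0.1407,0.0392,0,0,0,-0.3],[0.0105,-0.1407,0.0392,0,0,0,-0.3],[0.0105,-0.1407,0.0392,0,0,0,-0.3],[0.0105,-0.1407,0.0392,0,0,0,-0.3],[0.0105,-0.1407,0.0392,0,0,0,-0.3],[0.0105,-0.1407,0.0392,0,0,0,-0.3],[0.0105,-0.1407,0.0392,0,0,0,-0.3],[0.0105,-0.1407,0.0392,0,0,0,-0.3],[0.0105,-0.1407,0.0392,0,0,0,-0.3],[0,0,0,0,0,0,-0.3]]]'
python3 - <<'E'
from h import *
k=np.array([6,0,0]);f=lambda u:(place('D',up=u,tilt=60,off=14.5)[0]+k,place('D',tilt=60)[1])
go(*f(140)); go(*f(0)); print(env.read_state()['joints'].round(2))
E
```

```text
t: 43.55
eef_pos: [599.8, 170.3, 205.8]
ee_rot: [-2.867, -0.622, -0.797]
force: [1.0, 0.2, -0.5]
finger_gap: 44.2
grasp_force: 24.9
t: 44.75
eef_pos: [597.4, 170.1, 190.9]
ee_rot: [2.707, 0.025, -1.565]
force: [0.1, 0.7, -1.7]
finger_gap: 43.9
grasp_force: 24.9
t 44.8 pos [597.4 170.1 190.9] gap 43.9 turn(tool) [ 0.003  0.001 -0.003] | shift cm in old tool [-10.41   4.98  14.32] in new tool [-10.45   4.99  14.29]
t 44.8 pos [597.4 170.1 190.9] gap 43.9 turn(tool) [ 0.003  0.001 -0.003] | shift cm in old tool [ 1.72  4.92 21.3 ] in new tool [ 1.67  4.99 21.29]
[0.07 0.87 0.97 0.06 2.35 1.65]
```

```bash
python3 -m jog '[[[0,0,0,-2.1,0.2,0.8,-0.3],[0,0,0,-2.1,1.2,3.4,-0.3],[0,0,0,-2.1,1.2,3.4,-0.3],[0,0,0,-2.1,1.2,3.4,-0.3],[0,0,0,-2,1.2,3.4,-0.3],[0,0,0,0,0,0,-0.3],[0,0,0,0,0,0,-0.3]]]'
python3 - <<'E'
from h import *
k=np.array([6,0,0]);f=lambda u:(place('D',up=u,tilt=60,off=14.5)[0]+k,place('D',tilt=60)[1])
go(*f(0))
E
```

```text
t: 45.45
eef_pos: [422.0, 116.9, 216.8]
ee_rot: [2.72, 0.028, -1.544]
force: [0.0, -0.0, -1.0]
finger_gap: 44.1
grasp_force: 24.9
t 45.5 pos [422.  116.9 216.8] gap 44.1 turn(tool) [ 0.004 -0.014 -0.002] | shift cm in old tool [12.63 -0.02  7.48] in new tool [12.74  0.03  7.3 ]
```

```bash
python3 -m jog '[[[0,-0.014,0,2.8,0,1.6,-0.3],[0,0,0,2.8,0,1.6,-0.3],[0,0,0,2.8,0,1.6,-0.3],[0,0,0,2.8,0,1.5,-0.3],[0,0,0,0,0,0,-0.3],[0,0,0,0,0,0,-0.3]]]'
python3 - <<'E'
from h import *
k=np.array([6,0,0]);f=lambda u:(place('D',up=u,tilt=60,off=14.5)[0]+k,place('D',tilt=60)[1])
go(*f(0))
E
```

```text
t: 46.05
eef_pos: [425.4, 116.6, 88.6]
ee_rot: [2.707, 0.028, -1.566]
force: [0.5, -0.7, -0.9]
finger_gap: 43.9
grasp_force: 24.9
t 46.0 pos [425.4 116.6  88.6] gap 43.9 turn(tool) [ 0.004  0.002 -0.002] | shift cm in old tool [ 1.47 -0.02  1.19] in new tool [ 1.46 -0.01  1.19]
```

```bash
python3 -m jog '[[[0,0,0,0.65,0,0.55,-0.3],[0,0,0,0.65,0,0.55,-0.3],[0,0,0,0,0,0,-0.3],[0,0,0,0.15,0,0.08,-0.3],[0,0,0,0,0,0,-0.3],[0,0,0,0,0,0,-0.3]]]'
python3 - <<'E'
from h import *
k=np.array([6,0,0]);f=lambda u:(place('D',up=u,tilt=60,off=14.5)[0]+k,place('D',tilt=60)[1])
go(*f(0))
E
```

```text
t: 46.65
eef_pos: [421.4, 116.3, 69.9]
ee_rot: [2.706, 0.027, -1.567]
force: [0.2, 0.2, -1.3]
finger_gap: 43.8
grasp_force: 24.9
t 46.6 pos [421.4 116.3  69.9] gap 43.8 turn(tool) [ 0.004  0.003 -0.002] | shift cm in old tool [ 0.04 -0.04 -0.09] in new tool [ 0.04 -0.04 -0.09]
```

```bash
python3 -m jog '[[[0,0,0,0.13,0,0.08,-0.3],[0,0,0,0,0,0,-0.3],[0,0,0,0,0,0,-0.3]]]'
python3 -m jog '[[[0,0,0,0,0,0,0.19],[0,0,0,0,0,0,0.19],[0,0,0,0,0,0,0.19],[0,0,0,0,0,-2,0.19],[0,0,0,0,0,-3,0.19],[0,0,0,0,0,-4,0.19],[0,0,0,0,0,-4,1],[0,0,0,-1,0,-4,1],[0,0,0,-1,0,-3,1],[0,0,0,0,0,0,1]]]'
python3 - <<'E'
from h import *; import m
P,C=m.merged();H,S,V=C.T
for c in (-125,-56,48,117):
    k=((V<60)|((H>105)&(H<130)&(S>130)))&(P[:,2]>40)&(P[:,2]<125)&(abs(P[:,0]-433)<50)&(abs(P[:,1]-c)<34)
    q=P[k];print(len(q),np.percentile(q,[1,50,99],axis=0).round().tolist())
    t=P[(abs(P[:,2]-114)<5)&k]; print(m.rect(t))
# bar
k=(P[:,2]>5)&(P[:,2]<25)&(abs(P[:,0]-437)<210)&(abs(P[:,1]+377)<70)&(((S<60)&(V>120))|((H>17)&(H<32)&(S>150)))
print('bar',m.rect(P[k])); k=(V<70)&(P[:,2]>45)&(P[:,2]<64)&(abs(P[:,0]-437)<80)&(abs(P[:,1]+377)<60);print('handle',m.rect(P[k]),np.median(P[k][:,2]))
im,d,i=shot('scene'); save(cv2.resize(im[120:300,140:420],None,fx=2.5,fy=2.5),'s3.png')
go([437,-377,200],Rt(-3.2)); go([437,-377,200],Rt(86.8)); print(env.read_state()['joints'].round(2))
E
```

```text
t: 46.95
eef_pos: [421.2, 116.3, 68.2]
ee_rot: [2.706, 0.027, -1.568]
force: [0.4, 1.4, -0.9]
finger_gap: 44.1
grasp_force: 24.9
t: 47.95
eef_pos: [587.7, 120.2, 188.0]
ee_rot: [2.712, 0.026, -1.557]
force: [0.3, 0.2, 0.1]
finger_gap: 84.7
grasp_force: 0.0
778 [[413.0, -148.0, 42.0], [444.0, -121.0, 94.0], [461.0, -101.0, 117.0]]
(array([ 437.1, -125.1]), array([48.9, 47.4]), 2.3)
614 [[410.0, -78.0, 43.0], [440.0, -58.0, 99.0], [458.0, -32.0, 117.0]]
(array([434.9, -55.3]), array([49.1, 48.8]), 87.3)
453 [[412.0, 24.0, 53.0], [433.0, 29.0, 95.0], [456.0, 71.0, 117.0]]
(array([433.6,  48.7]), array([51.7, 44.7]), 90.5)
270 [[407.0, 93.0, 47.0], [427.0, 108.0, 103.0], [451.0, 141.0, 117.0]]
(array([429.3, 117.6]), array([49.3, 41.8]), 86.8)
bar (array([ 437.6, -376.8]), array([417.2, 138.9]), 0.1)
handle (array([ 437.1, -376.3]), array([28.9, 25.1]), 176.5) 57.93752088065992
t 48.1 pos [583.4 120.4 183.4] gap 93.7 turn(tool) [0.862 0.792 1.477] | shift cm in old tool [-9.07 49.41 12.95] in new tool [50.48 11.85 -1.66]
t 48.1 pos [583.4 120.4 183.4] gap 93.7 turn(tool) [0.044 1.053 0.069] | shift cm in old tool [-9.07 49.41 12.95] in new tool [-11.85  50.48  -1.66]
[ 0.02  0.82  1.06 -0.01  2.31  1.57]
```

View pics/s3.png

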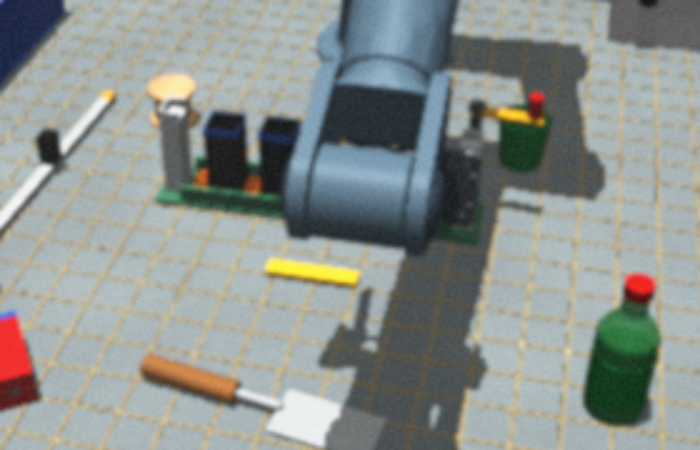

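All four pots stand rim up; A and B are visible at (225,150) and (278,155), and the tops measure level at 114 mm. The bar lies undisturbed at the left, with its handle at (48,147) in the crop. Next the bar.

```bash
python3 -m jog '[[[0,0.146,0,0,0,-1,0],[0,0.146,0,0,0,-1,0],[0,0.146,0,0,0,-1,0],[0,0.146,0,0,0,-1,0],[0,0.146,0,0,0,-1,0],[0,0.146,0,0,0,-1,0],[0,0.146,0,0,0,0,0],[0,0.028,0,0,4.5,0,0],[0,0,0,0,4.5,0,0],[0,0,0,0,4.5,0,0],[0,0,0,0,4.5,0,0],[0,0,0,0,4.5,0,0]]]'
python3 -m jog '[[[0,0,-0.147,-4,3.5,0,0],[0,0,-0.147,-4,3.5,0,0],[0,0,-0.147,-3.5,3.5,0,0],[0,0,-0.147,0,0,0,0],[0,0,-0.147,0,0,0,0],[0,0,-0.147,0,0,0,0],[0,0,-0.147,0,0,0,0],[0,0,-0.147,0,0,0,0],[0,0,-0.147,0,0,0,0],[0,0,-0.147,0,0,0,0],[0,0,0,0,0,0,0]]]'
python3 - <<'E'
from h import *
go([437,-376.5,100],Rt(176.6)); print(env.read_state()['joints'].round(2))
E
```

```text
t: 49.3
eef_pos: [624.0, -104.4, 228.1]
ee_rot: [3.139, 0.035, -0.007]
force: [-0.0, 0.5, -0.2]
finger_gap: 47.0
grasp_force: 0.0
t: 50.4
eef_pos: [536.5, -214.6, 228.6]
ee_rot: [-2.323, -2.113, 0.006]
force: [-0.3, -0.2, 0.0]
finger_gap: 47.5
grasp_force: 0.0
t 50.4 pos [ 536.5 -214.6  228.6] gap 47.5 turn(tool) [-0.004  0.002 -0.035] | shift cm in old tool [-17.04  -8.33  12.93] in new tool [-16.76  -8.98  12.86]
[-0.57  0.06  1.72 -0.    1.36 -0.48]
```

```bash
python3 -m jog '[[[0,0,-0.035,0,0,0,0],[0,0,0,-4.2,-2.25,0,0],[0,0,0,-4.2,-2.25,2,0],[0,0,0,-4.2,-2.25,3,0],[0,0,0,-4.2,-2.25,4,0],[0,0,0,0,0,3.8,0],[0,0,0,0,0,0,0],[0,0,0,0,0,0,0]]]'
python3 - <<'E'
from h import *; import m
im,d,i=shot('wrist'); save(im,'w4.png'); p=cloud(i,d); h=cv2.cvtColor(im,cv2.COLOR_RGB2HSV).astype(int)
P,C=m.merged();H,S,V=C.T
e=[]
for x in (260,612):
    k=(H>17)&(H<32)&(S>150)&(P[:,2]>3)&(P[:,2]<25)&(abs(P[:,0]-x)<60)&(abs(P[:,1]+377)<60); e.append(m.rect(P[k])[0]); print(e[-1])
go([437,-376.5,19],Rt(176.6))
E
```

```text
t: 51.2
eef_pos: [446.4, -363.6, 115.0]
ee_rot: [-2.288, -2.152, 0.004]
force: [-0.2, -0.4, -0.0]
finger_gap: 46.9
grasp_force: 0.0
[ 259.6 -366.1]
[ 613.  -387.7]
t 51.4 pos [ 448.3 -365.1  118.1] gap 46.8 turn(tool) [0.002 0.007 0.   ] | shift cm in old tool [-1.14 -1.09  9.91] in new tool [-1.2  -1.06  9.91]
```

View pics/w4.png

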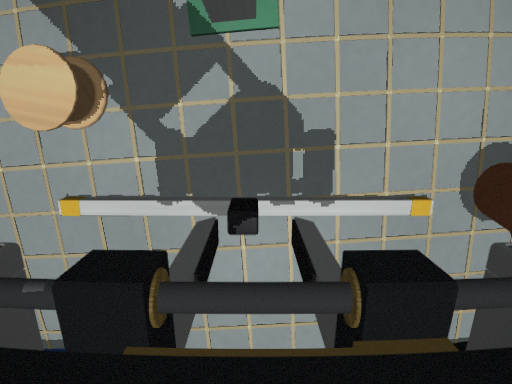

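The wrist view shows the bar level in the picture with its handle at (243,215). I need to shift about 12 mm and 11 mm, then descend.

```bash
python3 -m jog '[[[0,0,0,-1.2,-1.06,2,0],[0,0,0,0,0,2.5,0],[0,0,0,0,0,2.5,0],[0,0,0,0,0,2.5,0],[0,0,0,0,0,0.4,0],[0,0,0,0,0,0,0],[0,0,0,0,0,0,0]]]'
python3 - <<'E'
from h import *
go([437,-376.5,19],Rt(176.6))
E
```

```text
t: 52.05
eef_pos: [436.9, -377.5, 18.9]
ee_rot: [2.282, 2.151, -0.005]
force: [0.7, 0.5, -0.3]
finger_gap: 47.1
grasp_force: 0.0
t 52.0 pos [ 436.9 -377.5   18.9] gap 47.1 turn(tool) [0.002 0.006 0.   ] | shift cm in old tool [ 0.1   0.   -0.01] in new tool [ 0.1   0.   -0.01]
```

```bash
python3 -m jog '[[[0.002,0.006,0,0.1,0,0,-1],[0,0,0,0,0,0,-1],[0,0,0,0,0,0,-1],[0,0,0,0,0,0,-1],[0,0,0,0,0,0,-1],[0,0,0,0,0,0,-1],[0,0,0,0,0,0,-1]]]' 40
python3 -m jog '[[[0,0,0,0,0,-3,-1],[0,0,0,0,0,-4,-1],[0,0,0,0,0,-4,-1],[0,0,0,0,0,-4,-1],[0,0,0,0,0,-4,-1],[0,0,0,0,0,-4,-1],[0,0,0,0,0,0,-1]]]'
python3 - <<'E'
from h import *; import m
P,C=m.merged();H,S,V=C.T
# lane precise: pocket cheeks / posts tops
for y in (185,-192):
    k=(S<70)&(V>60)&(P[:,2]>113)&(P[:,2]<140)&(abs(P[:,1]-y)<28)&(abs(P[:,0]-433)<35)
    q=P[k];print('post',m.rect(q),np.percentile(q,[2,50,98],axis=0).round().tolist())
go([433.3,-4,230],Rt(91.15)); print(env.read_state()['joints'].round(2))
E
```

```text
t: 52.75
eef_pos: [435.8, -375.9, 17.6]
ee_rot: [-2.285, -2.152, 0.0]
force: [-3.5, 0.7, 5.6]
finger_gap: 25.6
grasp_force: 40.0
t: 53.45
eef_pos: [438.1, -378.3, 252.9]
ee_rot: [2.281, 2.149, -0.001]
force: [0.4, -1.4, -2.0]
finger_gap: 25.9
grasp_force: 40.0
post (array([430.4, 184.2]), array([45.8, 29.8]), 0.4) [[408.0, 171.0, 114.0], [429.0, 182.0, 121.0], [451.0, 199.0, 134.0]]
post (array([ 438.8, -192.5]), array([48.3, 29.2]), 3.3) [[418.0, -205.0, 114.0], [438.0, -191.0, 125.0], [461.0, -179.0, 134.0]]
t 53.5 pos [ 436.  -375.7  245.9] gap 25.9 turn(tool) [-0.004 -0.     1.491] | shift cm in old tool [37.09 -2.48  1.7 ] in new tool [  0.48 -37.17   1.59]
[-0.91  0.04  1.71 -0.    1.39 -0.85]
```

```bash
python3 -m jog '[[[0,0,0.149,0,0,0,-1],[0,0,0.149,0,0,0,-1],[0,0,0.149,0,0,0,-1],[0,0,0.149,0,0,0,-1],[0,0,0.149,0,0,0,-1],[0,0,0.149,0,0,0,-1],[0,0,0.149,0,0,0,-1],[0,0,0.149,0,0,0,-1],[0,0,0.149,0,0,0,-1],[0,0,0.149,0,0,0,-1],[0,0,0,0,0,0,-1]]]'
python3 -m jog '[[[0,0,0,0,-4,0,-1],[0,0,0,0,-4,0,-1],[0,0,0,0,-4,0,-1],[0,0,0,0,-4,0,-1],[0,0,0,0,-4,0,-1],[0,0,0,0,-4,0,-1],[0,0,0,0,-4,0,-1],[0,0,0,0,-4,0,-1],[0,0,0,0,-4,0,-1],[0,0,0,0,-1,0,-1],[0,0,0,0,0,0,-1],[0,0,0,0,0,0,-1]]]'
python3 - <<'E'
from h import *
go([434,-3.7,175],Rt(91.2))
E
```

```text
t: 54.65
eef_pos: [435.0, -374.6, 242.8]
ee_rot: [-3.134, -0.034, 0.009]
force: [-0.2, -0.2, -3.8]
finger_gap: 26.0
grasp_force: 40.0
t: 55.85
eef_pos: [428.0, -6.7, 246.7]
ee_rot: [-3.139, -0.035, 0.006]
force: [0.4, 0.7, -3.1]
finger_gap: 25.8
grasp_force: 40.0
t 55.9 pos [428.   -6.7 246.7] gap 25.8 turn(tool) [-0.002  0.004  0.001] | shift cm in old tool [ 0.63 -0.27  7.17] in new tool [ 0.61 -0.29  7.17]
```

Lower to about 40 mm above the seat, then compare the bar's ends with the posts.

```bash
python3 -m jog '[[[0,0.004,0,0.6,-0.29,2,-1],[0,0,0,0,0,2.5,-1],[0,0,0,0,0,2.5,-1],[0,0,0,0,0,0,-1],[0,0,0,0,0,0,-1],[0,0,0,0,0,0,-1]]]'
python3 - <<'E'
from h import *; import m
go([434,-3.7,135],Rt(91.2))
P,C=m.merged();H,S,V=C.T
for y in (180,-188):
    k=(H>17)&(H<32)&(S>120)&(P[:,2]>148)&(P[:,2]<182)&(abs(P[:,1]-y)<35)&(abs(P[:,0]-434)<35); print(y,k.sum(),m.rect(P[k]) if k.sum()>3 else '',np.median(P[k][:,2]))
im,d,i=shot('scene'); a=cv2.resize(im[110:230,190:380],None,fx=4,fy=4)
save(a,'s4.png')
E
```

```text
t: 56.45
eef_pos: [435.3, -3.8, 179.2]
ee_rot: [-3.14, -0.032, -0.007]
force: [-0.5, -0.9, -3.0]
finger_gap: 25.9
grasp_force: 40.0
t 56.5 pos [435.3  -3.8 179.2] gap 25.9 turn(tool) [-0.002 -0.004 -0.001] | shift cm in old tool [-0.15 -0.01  4.42] in new tool [-0.13 -0.02  4.42]
180 42 (array([430.9, 172.2]), array([24.4, 14.9]), 9.9) 175.34379571670115
-188 80 (array([ 439.7, -179.2]), array([21.6, 21.3]), 0.9) 176.40047226000803
```

View pics/s4.png

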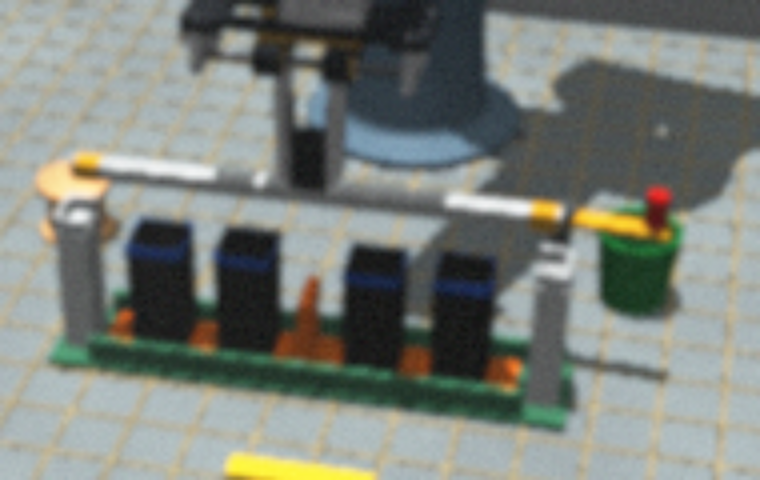

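All four pots stand on the grate, at (160,280), (250,290), (375,305) and (465,315). The bar hangs over both posts, its ends within 1 mm of the post centres. Lowering.

```bash
python3 -m jog '[[[0,-0.004,0,-0.1,0,1.2,-1],[0,0,0,0,0,1.2,-1],[0,0,0,0,0,0.8,-1],[0,0,0,0,0,0,-1],[0,0,0,0,0,0.5,-1],[0,0,0,0,0,0.3,-1],[0,0,0,0,0,0,-1]]]'
python3 -m jog '[[[0,0,0,0,0,0.25,-1],[0,0,0,0,0,0.15,-1],[0,0,0,0,0,0,-1],[0,0,0,0,0,0,-1]]]'
```

```text
t: 57.3
eef_pos: [433.1, -2.8, 137.3]
ee_rot: [-3.139, -0.033, 0.004]
force: [-0.5, 0.2, -3.7]
finger_gap: 25.5
grasp_force: 40.0
t: 57.7
eef_pos: [433.8, -3.0, 135.5]
ee_rot: [-3.14, -0.034, 0.002]
force: [-5.2, 1.7, 7.5]
finger_gap: 25.8
grasp_force: 40.0
```

```bash
python3 -m jog '[[[0,0,0,0,0,0,-0.1],[0,0,0,0,0,0,-0.1],[0,0,0,0,0,0,-0.1],[0,0,0,0,0,-3,-0.1],[0,0,0,0,0,-4,-0.1],[0,0,0,0,0,-4,-0.1],[0,0,0,2,0,-3,-0.5],[0,0,0,4,0,0,-0.5],[0,0,0,4,0,0,-0.5],[0,0,0,4,0,0,-0.5],[0,0,0,0,0,0,-0.5]]]'
python3 - <<'E'
from h import *; import m
P,C=m.merged();H,S,V=C.T
k=(H>17)&(H<32)&(S>120)&(P[:,2]>120)&(P[:,2]<137)&(abs(P[:,0]-434)<35)
for y in (180,-188):
    q=P[k&(abs(P[:,1]-y)<35)]; print('end',len(q),m.rect(q),np.percentile(q[:,2],[50,95]))
k=(V<70)&(P[:,2]>168)&(P[:,2]<182)&(abs(P[:,0]-434)<40)&(abs(P[:,1])<40);print('handle top',m.rect(P[k]),np.median(P[k][:,2]))
k=((H<3)|(H>174))&(S>150)&(P[:,2]>140)&(P[:,2]<180)&(abs(P[:,0]-385)<60)&(abs(P[:,1]-250)<60);print('knob',m.rect(P[k]),np.percentile(P[k],[2,98],axis=0).round().tolist())
k=(H>17)&(H<32)&(S>120)&(P[:,2]>138)&(P[:,2]<150)&(abs(P[:,0]-380)<60)&(abs(P[:,1]-220)<60);print('arm',m.rect(P[k]))
im,d,i=shot('scene'); save(cv2.resize(im[110:230,190:380],None,fx=4,fy=4),'s5.png')
go([381,253,200],Rt(91.2)); print(env.read_state()['joints'].round(2))
E
```

```text
t: 58.8
eef_pos: [576.1, -0.4, 271.2]
ee_rot: [-3.138, -0.034, 0.007]
force: [-1.7, -0.2, 0.1]
finger_gap: 23.5
grasp_force: 0.0
end 52 (array([427.7, 179.5]), array([28. , 23.8]), 92.5) [132.88308459 135.88370391]
end 73 (array([ 436.3, -177.7]), array([21.5, 18.2]), 71.3) [132.85836902 135.09017881]
handle top (array([435.1,  -3.3]), array([28.6, 27.9]), 2.3) 176.28131761295344
knob (array([386.8, 251.7]), array([20. , 13.7]), 4.5) [[378.0, 245.0, 152.0], [395.0, 259.0, 175.0]]
arm (array([381.9, 226.1]), array([73.2, 22.1]), 89.7)
t 59.0 pos [ 5.73e+02 -2.00e-01  2.73e+02] gap 23.6 turn(tool) [-0.003  0.003  0.   ] | shift cm in old tool [-18.64 -25.7    7.42] in new tool [-18.67 -25.71   7.3 ]
[-0.2   0.02  1.68  0.    1.44  1.35]
```

View pics/s5.png

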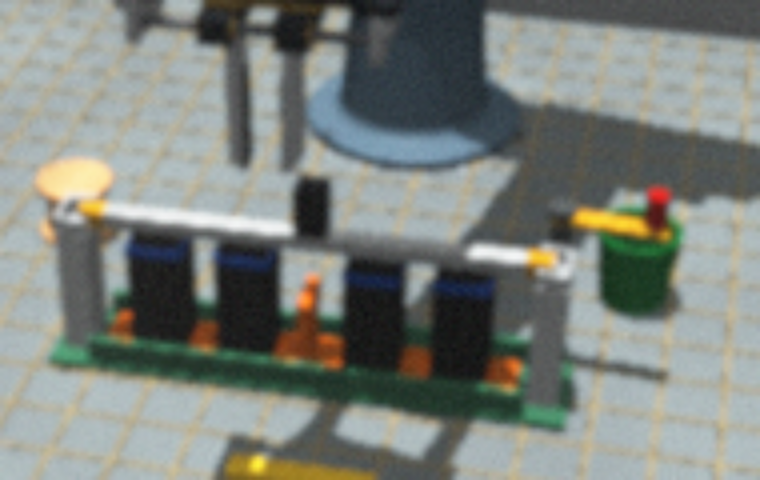

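The bar lies down in both pockets, with its end tops at z 133. The latch arm is still open, with its knob at (658,195) in the crop. I'll cage the knob between the fingers, closing direction along the arc.

```bash
python3 -m jog '[[[0,0,-0.149,0,0,0,0],[0,0,-0.149,0,0,0,0],[0,0,-0.149,0,0,0,0],[0,0,-0.149,0,0,0,0],[0,0,-0.149,0,0,0,0],[0,0,-0.149,0,0,0,0],[0,0,-0.149,0,0,0,0],[0,0,-0.149,0,0,0,0],[0,0,-0.149,0,0,0,0],[0,0,-0.149,0,0,0,0],[0,0,-0.08,0,0,0,0],[0,0,0,0,0,0,0]]]'
python3 - <<'E'
from h import *
go([383,253,230],Rt(181.2))
E
```

```text
t: 60.15
eef_pos: [572.6, -0.2, 274.3]
ee_rot: [-2.198, -2.242, -0.002]
force: [0.6, -0.8, 0.0]
finger_gap: 46.9
grasp_force: 0.0
t 60.1 pos [ 5.726e+02 -2.000e-01  2.743e+02] gap 46.9 turn(tool) [-0.001 -0.002 -0.001] | shift cm in old tool [ 25.68 -18.45   4.49] in new tool [ 25.71 -18.43   4.43]
```

```bash
python3 -m jog '[[[0,0,0,3.7,-2.63,0,0],[0,0,0,3.7,-2.63,0,0],[0,0,0,3.7,-2.63,0,0],[0,0,0,3.7,-2.63,0,0],[0,0,0,3.7,-2.63,0,0],[0,0,0,3.7,-2.63,0,0],[0,0,0,3.5,-2.63,0,0],[0,0,0,0,0,2.2,0],[0,0,0,0,0,2.2,0],[0,0,0,0,0,0,0],[0,0,0,0,0,0,0]]]'
python3 - <<'E'
from h import *; import m
go([383,253,150],Rt(181.2))
im,d,i=shot('wrist'); h=cv2.cvtColor(im,cv2.COLOR_RGB2HSV).astype(int)
k=((h[...,0]<4)|(h[...,0]>174))&(h[...,1]>150)&(h[...,2]>60); n,l,st,c=cv2.connectedComponentsWithStats(k.astype(np.uint8))
for a in range(1,n):
    if st[a,4]>60:
        mm=(l==a)&(d>0);p=cloud(i,d)[mm]; tp=p[p[:,2]>np.percentile(p[:,2],80)-3]; print(st[a],c[a],np.median(p,0).round(1),'onz172',onz(i,[c[a]],165).round(1), tp.mean(0).round(1))
save(im,'w5.png')
E
```

```text
t: 61.25
eef_pos: [383.9, 252.9, 230.9]
ee_rot: [-2.198, -2.241, -0.001]
force: [-0.4, -0.1, 0.2]
finger_gap: 46.6
grasp_force: 0.0
t 61.2 pos [383.9 252.9 230.9] gap 46.6 turn(tool) [-0.002 -0.003 -0.002] | shift cm in old tool [-0.   -0.07  8.09] in new tool [ 0.02 -0.09  8.09]
[243 192  20  23 322] [252.50310559 203.74534161] [381.9 253.3 171.8] onz172 [[382.1 251.4 165. ]] [382.1 252.9 171.9]
```

View pics/w5.png

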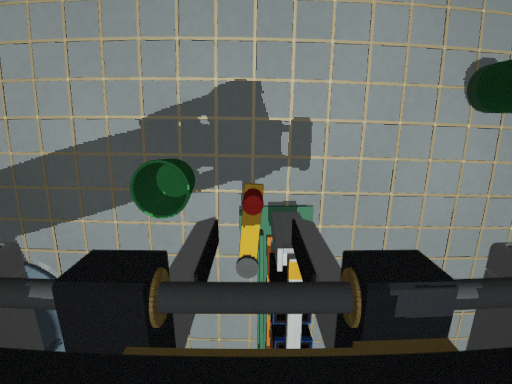

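The knob is centred between the fingers at (252,203), at world (382,253). I'll descend, narrow the cage and start the arc.

```bash
python3 -m jog '[[[0,0,0,0,-0.15,2.7,0],[0,0,0,0,0,2.7,0],[0,0,0,0,0,2.7,0],[0,0,0,0,0,0,-0.4],[0,0,0,0,0,0,-0.4],[0,0,0,0,0,0,-0.4]]]' 10
python3 -m jog '[[[0,0,0.147,0,1.03,0,-0.4],[0,0,0.147,0,1.03,0,-0.4],[0,0,0.147,0,1.03,0,-0.4],[0,0,0,0,0,0,-0.4],[0,0,0,0,0,0,-0.4]]]'
python3 - <<'E'
from h import *
pv=np.array([380.5,183.5]); s=env.read_state(); v=s['eef_pos'][:2]-pv; print('r',np.hypot(*v),'ang',np.arctan2(v[0],v[1]))
for th in (0.44,1.0,1.57,1.62):
    go([*(pv+70*np.array([np.sin(th+0.0),np.cos(th)])),150],Rt(181.2-np.degrees(th)))
E
```

```text
t: 61.9
eef_pos: [384.0, 253.6, 151.7]
ee_rot: [-2.198, -2.243, -0.006]
force: [-0.1, 0.1, -0.4]
finger_gap: 28.9
grasp_force: 0.0
t: 62.4
eef_pos: [413.6, 249.6, 150.6]
ee_rot: [-2.632, -1.711, -0.003]
force: [-0.0, 0.3, -1.0]
finger_gap: 28.3
grasp_force: 0.0
r 73.91248634169659 ang 0.46428143613603096
t 62.4 pos [413.6 249.6 150.6] gap 28.3 turn(tool) [-0.001 -0.003  0.001] | shift cm in old tool [-0.39 -0.19  0.05] in new tool [-0.39 -0.19  0.06]
t 62.4 pos [413.6 249.6 150.6] gap 28.3 turn(tool) [-0.002 -0.002  0.561] | shift cm in old tool [-1.54  3.51  0.05] in new tool [0.57 3.79 0.06]
t 62.4 pos [413.6 249.6 150.6] gap 28.3 turn(tool) [-0.003 -0.002  1.131] | shift cm in old tool [-4.54  6.05  0.04] in new tool [3.55 6.68 0.06]
t 62.4 pos [413.6 249.6 150.6] gap 28.3 turn(tool) [-0.003 -0.002  1.181] | shift cm in old tool [-4.86  6.19  0.03] in new tool [3.88 6.85 0.06]
```

```bash
python3 -m jog '[[[0,0,0.14,-0.47,0.85,0,-0.4],[0,0,0.14,-0.08,0.98,0,-0.4],[0,0,0.14,-0.08,0.98,0,-0.4],[0,0,0.14,-0.08,0.98,0,-0.4],[0,0,0,0,0,0,-0.4],[0,0,0,0,0,0,-0.4]]]'
python3 - <<'E'
from h import *
pv=np.array([380.5,183.5]); s=env.read_state(); v=s['eef_pos'][:2]-pv; print('r',np.hypot(*v),'ang',np.arctan2(v[0],v[1]),s['force'])
for th in (1.0,1.60):
    go([*(pv+70*np.array([np.sin(th+0.0),np.cos(th)])),150],Rt(181.2-np.degrees(th)))
E
```

```text
t: 63.0
eef_pos: [439.5, 221.2, 149.6]
ee_rot: [-3.001, -0.919, 0.001]
force: [-0.1, 1.1, -0.1]
finger_gap: 28.3
grasp_force: 0.0
r 69.98832472786457 ang 1.0021802377523723 [-0.0577908   1.12243429 -0.13866713]
t 63.0 pos [439.5 221.2 149.6] gap 28.3 turn(tool) [-0.003 -0.     0.003] | shift cm in old tool [ 0.   -0.02 -0.04] in new tool [ 0.   -0.02 -0.04]
t 63.0 pos [439.5 221.2 149.6] gap 28.3 turn(tool) [-0.003  0.     0.603] | shift cm in old tool [-1.31  3.91 -0.05] in new tool [ 1.13  3.96 -0.04]
```

```bash
python3 -m jog '[[[0,0,0.145,-0.08,1,0,-0.4],[0,0,0.145,-0.08,1,0,-0.4],[0,0,0.145,-0.08,1,0,-0.4],[0,0,0.145,-0.08,1,0,-0.4],[0,0,0,0,0.3,0,-0.4],[0,0,0,0,0.2,0,-0.4],[0,0,0,0,0,0,-0.4]]]'
python3 -m jog '[[[0,0,0,0,0.15,0,-0.4],[0,0,0,0,0,0,-0.4]]]'
python3 - <<'E'
from h import *
pv=np.array([380.5,183.5]); s=env.read_state(); v=s['eef_pos'][:2]-pv; print('r',np.hypot(*v),'ang',np.arctan2(v[0],v[1]),s['force'],s['ft_torque'])
E
```

```text
t: 63.7
eef_pos: [450.9, 178.2, 149.3]
ee_rot: [-3.139, -0.021, 0.003]
force: [-0.1, -0.2, -0.2]
finger_gap: 28.4
grasp_force: 0.0
t: 63.9
eef_pos: [451.1, 176.7, 149.2]
ee_rot: [-3.139, -0.018, 0.003]
force: [-0.1, 1.1, 0.2]
finger_gap: 28.2
grasp_force: 0.4
r 70.8766034547024 ang 1.6664165253527237 [-0.13151792  1.05533909  0.19479258] [ 0.14332085  0.13093995 -0.01829372]
```

```bash
python3 -m jog '[[[0,0,0,0,0.1,0,-0.4],[0,0,0,0,0.1,0,-0.4],[0,0,0,0,0,0,-0.4]]]'
python3 -m jog '[[[0,0,0,0,-0.3,0,-0.2],[0,0,0,0,0,0,-0.2],[0,0,0,0,0,0,-0.2],[0,0,0,0,0,-3,-0.2],[0,0,0,0,0,-4,0],[0,0,0,0,0,-4,0],[0,0,0,4,0,0,0],[0,0,0,4,0,0,0],[0,0,0,4,0,-4,0],[0,0,0,4,0,0,0],[0,0,0,0,0,0,0],[0,0,0,0,0,0,0]]]'
python3 - <<'E'
from h import *; import m
P,C=m.merged();H,S,V=C.T
k=((H<3)|(H>174))&(S>150)&(P[:,2]>150)&(P[:,2]<180)&(abs(P[:,0]-440)<60)&(abs(P[:,1]-190)<60);print('knob',m.rect(P[k]),P[k].mean(0))
k=(H>17)&(H<32)&(S>120)&(P[:,2]>138)&(P[:,2]<150)&(abs(P[:,0]-410)<70)&(abs(P[:,1]-190)<60);print('arm',m.rect(P[k]))
a=shot('scene')[0]; b=shot('side')[0]
save(np.hstack([cv2.resize(a[100:240,180:390],(400,300)),cv2.resize(b[120:300,120:360],(400,300))]),'f.png')
E
```

```text
t: 64.2
eef_pos: [451.1, 175.9, 149.2]
ee_rot: [-3.136, -0.016, 0.002]
force: [1.1, 5.4, -0.4]
finger_gap: 28.6
grasp_force: 3.5
t: 65.4
eef_pos: [606.5, 178.4, 292.8]
ee_rot: [-3.14, -0.015, 0.007]
force: [-0.2, 0.4, -0.5]
finger_gap: 46.9
grasp_force: 0.0
knob (array([451.8, 178.9]), array([18.9, 10.2]), 22.2) [452.34105512 179.26968937 164.75312244]
arm (array([423.1, 182. ]), array([78.1, 20.9]), 1.5)
```

View pics/f.png

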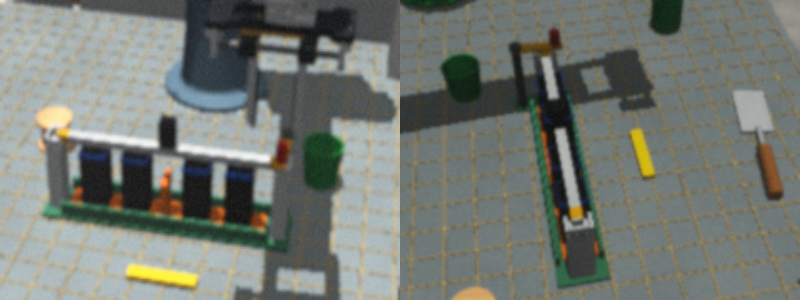

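The latch lies against its stop across the bar's end, knob at (282,150). The four pots stand on the grate, the bar is seated, and the bystanders visible here are in place. Handing in.

```bash
python3 -c "
from bench import env; print(env.finish_job())"
```

```text
the job is handed in; nothing more can be done
None
```

I handed the job in at about 65 s: grate flat in the lane, four pots upright on it, bar seated in both pockets and latch swung to its stop over the bar's end; the hand-in returned no verdict.

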